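# Unload two reagent packs from the covered carousel

## Robot

A 7-joint arm with a two-finger parallel gripper is mounted at the origin on the work surface. World frame = base frame: x ahead of the robot, y to its left, z up, the work surface at z = 0. Lengths are in m, angles in rad, forces in N, time in s.
With the tool pointing down it reaches from about 0.425 to 0.825 m from the base axis. Payload 3.6 kg.
Tool frame: the origin (TCP) lies midway between the tips of the shut fingers; the grasp point (between the pads) lies 19 mm behind it (bot.tcp_to_grasp is the distance from the TCP to the grasp point, in m); z points along the fingers, y is the direction in which the jaws open and shut (so a half turn about z gives the same grasp; the last joint's range is limited). The gripper opens to 85 mm and grips with 20 to 120 N. Pads are 22 mm wide; open, the fingers measure 114 mm over their backs; the gripper's body (76 mm by 85 mm) begins 54 mm behind the grasp point. The pads swing forward as they close: fully open they stand 13 mm farther back than shut.
Start: joints at [1.2, 0.615, -0.013, 1.423, 0.008, 1.103, -0.04], TCP at [0.219, -0.612, 0.211] pointing down, gripper open.
Joint ranges: [-3.12, 3.12], [-0.3, 2.06], [-1.34, 1.32], [0.26, 2.42], [-1.36, 4.5], [0.01, 1.98], [-2.84, 2.84]. Speed limits (rad/s): [2.79, 2.79, 3.14, 3.14, 3.14, 3.14, 3.14].

## Interface

Orientations are given as [roll, pitch, yaw] about the fixed x, y, z axes, in that order (R = Rz(yaw) Ry(pitch) Rx(roll)).
In Python, from workcell import bot gives the robot as it stands. The module is installed in compiled form; this text tells all that it offers.
- The arm moves only by the shell command python3 -m pendant 'ROWS' [OPENING] [FORCE]. ROWS is JSON, a list of rows, each a list of 2 entries, a list of its own where there are three numbers: the shift along the tool's x, y, z in units of 50 cm (1.0 is 50 cm), then the turn, a rotation vector about the tool's x, y, z in units of 180 degrees (1.0 is 180 degrees). In form: [[[tx, ty, tz], [rx, ry, rz]], ...]. A call has 1 to 20 rows; each row is the pose to reach, as a shift and turn from the pose commanded when the call began, along the tool's axes at that moment, turning the shorter way round; what a row does not reach only later rows make up. A row lasts 1/10 s, in which the tool goes at most 50 mm and 8.59 degrees, less where a joint would pass 70% of its speed; a pose out of reach is approached as far as the arm can. A call with a number of a shift or a turn outside -1 to 1 is refused whole. A call with a gripper value outside its range is refused whole. OPENING is the finger opening in mm, from 0 to 85.4, set as the call begins (- or left out, the last holds). The fingers move at their own pace and stop on an object; FORCE is the grip in N (left out, the last holds). Time passes only in rows, so rows that repeat a pose let the fingers close. It gives the time, the measured TCP pose, the force and the opening at its end, in the units of the state.
- bot.get_obs(): the state, without advancing time (a new reading comes with each control period).
- bot.capture(name): name is "scene" or "top" or "wrist"; returns a dict with "frame" (400x640x3 uint8, red, green, blue), "K" (3x3 intrinsics, pixels), "R" (3x3) and "t" (3): a world point X has camera coordinates R X + t. Camera axes: x right, y down, z forward; pixel columns grow to the right and rows downward; lengths in m; the calibration is good to about 2 mm. A picture is of the moment at which its call begins. There is no depth.
- bot.sign_off(): hands the job in, once; it reports no verdict.
The state is a dict: "clock": time; "joints": joint angles; "qvel": joint speeds; "joint_efforts": joint torques, N m; "ee_pos": TCP position; "eef_rot": TCP orientation; "wrist_force": force on the tool from outside, world axes, zero at the start; "wrist_torque": the same for the moment, N m; "grip_width": finger opening in m.
Only numpy, scipy, OpenCV 4.12 (cv2) and the standard library are available. Lean on these libraries where they do the work, as an engineer would, in place of code of your own. Each camera call takes 0.05 s, during which the arm holds its last target.

## Task

Turn the carousel's cover so that its window opens over the blue pack or the yellow pack, lift that pack out and stand it in the sloped rack, foot on the ledge and back flat against the backrest; do the same with the other of the two, side by side with the first. Then turn the window squarely over the blank place with the white mark, so that no compartment is left open. Do not let the packs topple, and leave the green and red packs and everything else on the bench where they are.

Things in the scene. Friction and masses are not known exactly. Their poses are not given: they have to be found in the camera images.
- carousel: Round white reagent tub fixed to the bench, diameter 308 (skirt 322), 109 high to its grey rim, with a flat dark grey cover flush in the rim. Origin: centre of the underside, on the cover's axis; z up. Five places, centres 88 from the axis, counter-clockwise from the tub's x axis: blank 0 degrees, blue 72, yellow 144, green 216, red 288, each named by a coloured mark on the rim (blank: white)
- cover (a joint): Angle of the cover about the tub's axis, rad, counter-clockwise from above; 0 or any whole turn: window over the blank place; 1.257 blue; 2.513 yellow. Turns either way, past a whole turn; light friction (0.06 N m), stays where left. Cover 284 diameter, 5 thick, upper face 109 above the bench; its only opening is a white-edged pie-shaped window, 58 degrees wide, 36 to 139 from the axis
- window (a point): Centre of the cover's window, at the cover's upper face, 88 from the axis; turns with the cover. Its x axis points away from the turning axis
- cover_grip (a point): Point to grip on the cover's white bar handle, on the turning axis, 134 above the bench. The bar is 16 thick, 80 long and rises 38 above the cover, to 147 above the bench; this point's y axis runs along the bar, its x axis points across the bar to the window
- place_blank (a point): Centre of the blank place (white rim mark; a closed deck 25 below the cover, no pack), at the height of the cover's upper face
- place_blue (a point): Centre of the blue-marked compartment, at the height of the cover's upper face
- place_yellow (a point): Centre of the yellow-marked compartment, at the height of the cover's upper face
- place_green (a point): Centre of the green-marked compartment, at the height of the cover's upper face
- place_red (a point): Centre of the red-marked compartment, at the height of the cover's upper face
- pack_blue: Reagent pack with blue top: flat sealed cassette, 86 long (its x), 18 thick (y), 90 tall (z), 130 to 250 g, plain faces. Origin: centre of its underside. Starts upright in the blue-marked compartment, 10 above the bench, long side radial, top 9 below the cover's upper face, between guide ribs 22 high and 2.5 clear of its faces
- pack_yellow: Reagent pack with yellow top: flat sealed cassette, 86 long (its x), 18 thick (y), 90 tall (z), 130 to 250 g, plain faces. Origin: centre of its underside. Starts upright in the yellow-marked compartment, 10 above the bench, long side radial, top 9 below the cover's upper face, between guide ribs 22 high and 2.5 clear of its faces
- pack_green: Reagent pack with green top: flat sealed cassette, 86 long (its x), 18 thick (y), 90 tall (z), 130 to 250 g, plain faces. Origin: centre of its underside. Starts upright in the green-marked compartment, 10 above the bench, long side radial, top 9 below the cover's upper face, between guide ribs 22 high and 2.5 clear of its faces; it stays there
- pack_red: Reagent pack with red top: flat sealed cassette, 86 long (its x), 18 thick (y), 90 tall (z), 130 to 250 g, plain faces. Origin: centre of its underside. Starts upright in the red-marked compartment, 10 above the bench, long side radial, top 9 below the cover's upper face, between guide ribs 22 high and 2.5 clear of its faces; it stays there
- backrest: White tilted angle of the rack: ledge (52 deep) and low backrest (42 high) square to each other, tilted back 0.35 rad. Origin: inner corner, mid-width; y along the rack (242 clear between end cheeks, room for two packs side by side), z up along the backrest, x out of its face over the ledge. A pack standing properly has its z along this z, its y along this x, and its origin at x = 9, z = 0
- rack: The aluminium rack, fixed to the bench: foot plate 110 by 250, end cheeks at most 60 high. Origin: centre of its underside; its x axis points to its open side, which faces the robot (packs lean away from it). The inner corner of ledge and backrest lies at x = -18, 18 above the bench
- tip_box: Bystander: blue pipette-tip box with yellow tips, 84 x 122 x 60 high, origin under its centre
- tube_rack: Bystander: white rack of capped sample tubes, 62 x 200 x 92 high, origin under its centre
- slide_box: Bystander: orange slide box, 85 x 100 x 34 high, origin under its centre
Mind the look-alikes: they are no part of the job. What is shaped like the pack_green but orange or pink is not meant.

How it is judged:
By the outcome, as a careful person would: the job done as asked, in the order asked, and still so for the second after the job is handed in, with the robot touching nothing.
It also fails if it takes over 72 s, if anything falls off the work surface, if the arm or the gripper's body presses on something with over 40 N, if the wrist force passes 120 N, or if a joint passes its speed limit or range.

## Working session

There is one attempt and no reset: what is moved stays moved. The work goes in short steps, Python scripts to look and compute and a shell command to move; the robot and the scene stay as the last step left them, time stands still between calls to the robot, and variables do not carry over. Pictures are saved under pics/ and viewed, and the job is handed in when it is done.

```bash
mkdir -p pics; ls
python3 - <<'E'
from workcell import bot
import cv2
o=bot.get_obs();print({k:(v if not hasattr(v,'round') else v) for k,v in o.items()})
for n in("scene","top","wrist"):
    c=bot.capture(n);cv2.imwrite(f"pics/{n}0.png",c["frame"][:,:,::-1]);print(n,c["K"],c["R"],c["t"])
E
```

```text
pics
{'clock': 0.0, 'joints': array([ 1.2005022 ,  0.61594686, -0.01261442,  1.42491724,  0.00809309,
        1.10342077, -0.04044318]), 'qvel': array([ 5.33582195e-04,  9.79673535e-04, -1.51960802e-05, -3.44518063e-04,
        3.00893151e-04,  1.59424134e-03, -7.51387893e-04]), 'joint_efforts': array([-2.32893785e-05, -4.69209480e+01,  2.59273779e-01, -1.71035385e+01,
        9.98714851e-03,  9.64005216e-03, -1.40681902e-05]), 'ee_pos': array([ 0.21881726, -0.6111757 ,  0.20981422]), 'eef_rot': array([-3.13895069e+00,  3.46906034e-05,  3.43812925e-01]), 'wrist_force': array([-0.53446732,  0.36976263,  0.53775561]), 'wrist_torque': array([0.03968413, 0.02352412, 0.02452634]), 'grip_width': 0.08537299464946074}
scene [[360.92699272   0.         315.25459547]
 [  0.         360.92699272 202.13012182]
 [  0.           0.           1.        ]] [[-0.58461852  0.81122265  0.01178997]
 [ 0.63988615  0.469979   -0.6080012 ]
 [-0.49876538 -0.34790452 -0.79384856]] [ 0.34243097 -0.30226021  1.56958355]
top [[383.7174673    0.         315.90818488]
 [  0.         383.7174673  195.17852565]
 [  0.           0.           1.        ]] [[-0.02099578 -0.99975778  0.00660048]
 [-0.98778801  0.01972405 -0.15455036]
 [ 0.15438273 -0.00976478 -0.98796286]] [0.00378715 0.59446219 1.25714307]
wrist [[276.27983962   0.         317.83315046]
 [  0.         276.27983962 200.82524057]
 [  0.           0.           1.        ]] [[ 0.33734824 -0.94137149 -0.00398417]
 [-0.89345168 -0.32150327  0.31365546]
 [-0.29654723 -0.10225146 -0.9495285 ]] [-0.64891574 -0.04148587  0.38245079]
```

View pics/scene0.png

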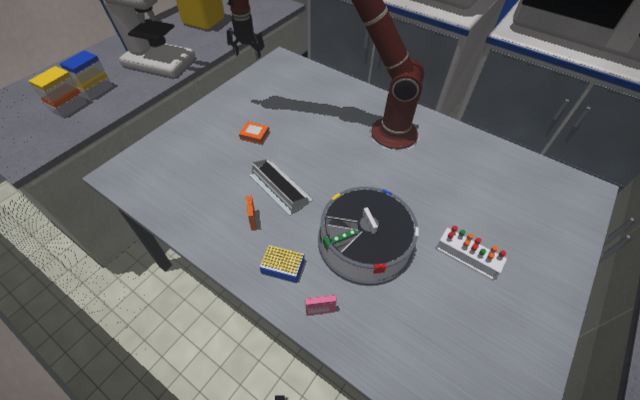

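View pics/top0.png

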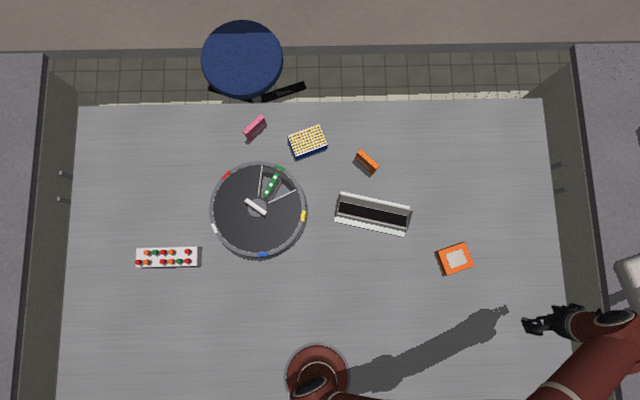

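View pics/wrist0.png

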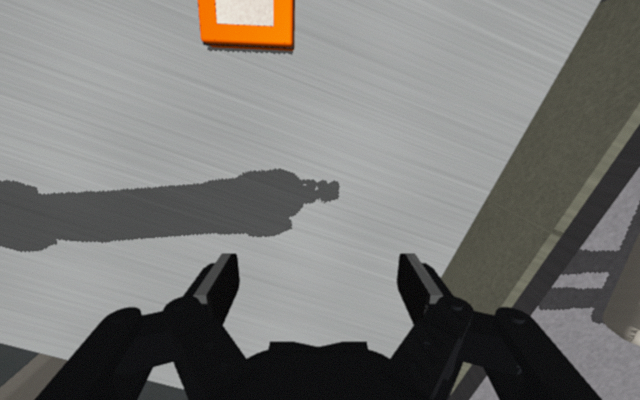

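```bash
cat > h.py <<'E'
import numpy as np,cv2
from workcell import bot
from scipy.spatial.transform import Rotation as Ro
def ray(c,u,v,z):
    d=c["R"].T@np.linalg.inv(c["K"])@np.array([u,v,1.]); o=-c["R"].T@c["t"]
    return o+d*(z-o[2])/d[2]
def proj(c,X):
    p=c["K"]@(c["R"]@np.asarray(X)+c["t"]);return p[:2]/p[2]
def ang(a): return np.arctan2(np.sin(a),np.cos(a))
def blobs(c,lo,hi,roi=None,amin=8):
    h=cv2.cvtColor(c["frame"],cv2.COLOR_RGB2HSV);m=cv2.inRange(h,np.array(lo),np.array(hi))
    if roi: 
        k=np.zeros_like(m);x0,y0,x1,y1=roi;k[y0:y1,x0:x1]=255;m&=k
    n,l,s,ce=cv2.connectedComponentsWithStats(m)
    return [(ce[i].round(1),s[i,4]) for i in range(1,n) if s[i,4]>=amin],m
E
python3 - <<'E'
from h import *
c=bot.capture("top");f=c["frame"][:,:,::-1]
cv2.imwrite("pics/topcar.png",cv2.resize(f[150:270,195:420],None,fx=3.5,fy=3.5,interpolation=cv2.INTER_CUBIC))
roi=(200,150,320,270)
for n,lo,hi in[("yellow",(20,120,100),(35,255,255)),("blue",(105,120,60),(125,255,255)),("red",(0,150,80),(6,255,255)),("green",(50,100,50),(85,255,255))]:
    for b in blobs(c,lo,hi,roi)[0]: print(n,b,ray(c,*b[0],0.109).round(4))
s=bot.capture("scene");f=s["frame"][:,:,::-1]
cv2.imwrite("pics/scar.png",cv2.resize(f[150:290,235:430],None,fx=4,fy=4,interpolation=cv2.INTER_CUBIC))
roi=(310,180,425,285)
for n,lo,hi in[("yellow",(20,120,100),(35,255,255)),("blue",(105,120,60),(125,255,255)),("red",(0,150,80),(6,255,255)),("green",(50,100,50),(85,255,255))]:
    for b in blobs(s,lo,hi,roi)[0]: print('s',n,b,ray(s,*b[0],0.109).round(4))
E
```

```text
yellow (array([302.8, 215.7]), np.int32(41)) [0.5189 0.0356 0.109 ]
blue (array([306.8, 154. ]), np.int32(71)) [0.7221 0.0193 0.109 ]
blue (array([262.1, 254.4]), np.int32(43)) [0.3991 0.1658 0.109 ]
red (array([225.8, 174.4]), np.int32(24)) [0.6589 0.2839 0.109 ]
green (array([279.2, 167.2]), np.int32(24)) [0.6795 0.1102 0.109 ]
green (array([276. , 174.2]), np.int32(13)) [0.6563 0.1207 0.109 ]
green (array([273. , 180.3]), np.int32(29)) [0.6363 0.1306 0.109 ]
green (array([267.6, 190.6]), np.int32(42)) [0.6027 0.1481 0.109 ]
s yellow (array([335.5, 196.3]), np.int32(25)) [0.5198 0.0347 0.109 ]
s blue (array([386.3, 191.6]), np.int32(24)) [0.4006 0.1626 0.109 ]
s red (array([378.9, 267.7]), np.int32(71)) [0.6656 0.2846 0.109 ]
s green (array([343.7, 235.9]), np.int32(95)) [0.6348 0.1423 0.109 ]
s green (array([325.8, 241.1]), np.int32(57)) [0.6829 0.1082 0.109 ]
```

View pics/topcar.png

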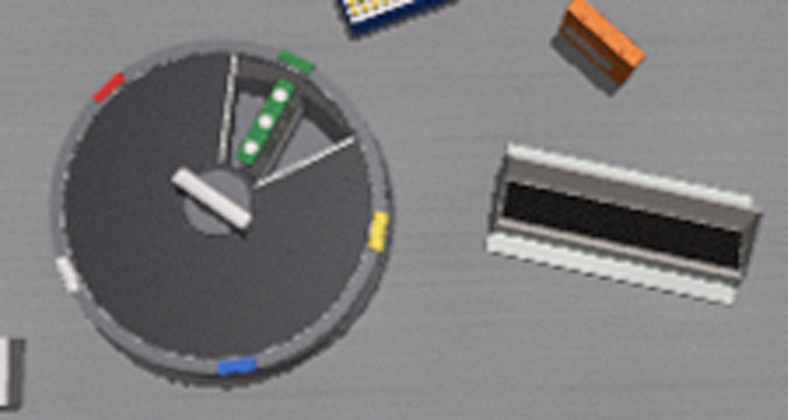

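View pics/scar.png

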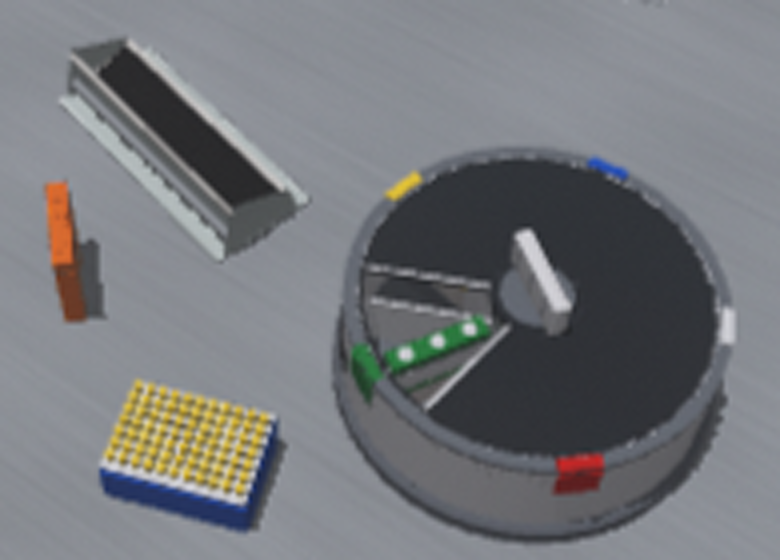

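```bash
cat >> h.py <<'E'
# own carousel estimate
def carfit(pts):  # pts: list (k,xy)
    from scipy.optimize import least_squares
    f=lambda p:np.concatenate([np.array(p[:2])+p[3]*np.array([np.cos(p[2]+np.radians(72*k)),np.sin(p[2]+np.radians(72*k))])-xy for k,xy in pts])
    r=least_squares(f,[.545,.178,2.,.147]);return r.x,f(r.x).reshape(-1,2)
E
python3 - <<'E'
from h import *
c=bot.capture("top");s=bot.capture("scene")
def white(cc,roi):
    return blobs(cc,(0,0,185),(180,50,255),roi,5)[0]
for n,cc,roi in(("t",c,(205,215,222,245)),("s",s,(405,215,425,245))):
    for b in white(cc,roi):print(n,b,ray(cc,*b[0],.109).round(4))
E
```

```text
t (array([213.9, 227.8]), np.int32(32)) [0.486  0.3191 0.109 ]
s (array([416.8, 231.2]), np.int32(25)) [0.4848 0.3178 0.109 ]
```

Run:
```python
from h import *
T=[(0,(.486,.3191)),(1,(.3991,.1658)),(2,(.5189,.0356)),(3,(.6795,.1102)),(4,(.6589,.2839))]
S=[(0,(.4848,.3178)),(1,(.4006,.1626)),(2,(.5198,.0347))]
for P in(T,S,T+S):
    p,r=carfit([(k,np.array(x)) for k,x in P]);print(p.round(4),np.degrees(p[2]).round(2));print(r.round(4).tolist())
c=bot.capture("top")
print([ray(c,195+u/3.5,150+v/3.5,z).round(4) for u,v,z in((488,250,0),(733,303,0),(507,144,0),(757,200,0))])
h=cv2.cvtColor(c["frame"],cv2.COLOR_RGB2HSV)
m=cv2.inRange(h[150:270,195:420],np.array((0,0,175)),np.array((180,60,255)))
cv2.imwrite("pics/m.png",cv2.resize(m,None,fx=3.5,fy=3.5,interpolation=0))
# handle / bar: pixels
```

```text
[0.5485 0.1829 2.001  0.15  ] 114.65
[[-0.0001, 0.0001], [0.0004, -0.0002], [0.0001, 0.0003], [-0.0003, -0.0008], [-0.0001, 0.0006]]
[0.5485 0.1817 2.0095 0.1497] 115.14
[[0.0001, -0.0005], [-0.0006, 0.0005], [0.0005, -0.0]]
[0.5486 0.1823 2.005  0.1499] 114.88
[[-0.0005, -0.0008], [0.0006, -0.0014], [0.0007, -0.0004], [0.0, -0.0008], [-0.0005, 0.0004], [0.0007, 0.0005], [-0.0009, 0.0018], [-0.0002, 0.0005]]
[array([ 0.5078, -0.0714,  0.    ]), array([ 0.4504, -0.3125,  0.    ]), array([ 0.6143, -0.0936,  0.    ]), array([ 0.5525, -0.3424,  0.    ])]
```

View pics/m.png

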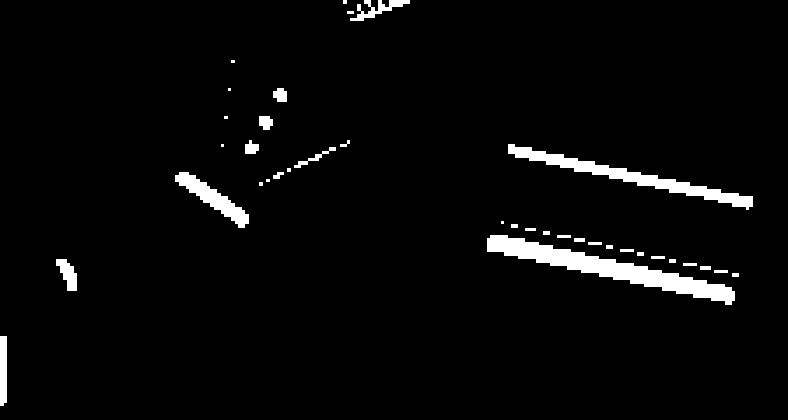

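```bash
cat >> h.py <<'E'
C=np.array([.5486,.1823]);TH0=114.88
def Rdown(psi,tilt=0):  # psi deg: world dir of tool y; 
    p=np.radians(psi);y=np.array([np.cos(p),np.sin(p),0]);z=np.array([0,0,-1.]);x=np.cross(y,z)
    return np.stack([x,y,z],1)
def pose():
    o=bot.get_obs();return o["ee_pos"],Ro.from_euler("xyz",o["eef_rot"]).as_matrix(),o
def goto(pos,R,show=True):
    p,R0,o=pose();d=R0.T@(np.array(pos)-p);rv=Ro.from_matrix(R0.T@R).as_rotvec()
    print("shift",(d/.5).round(4).tolist(),"turn",(rv/np.pi).round(4).tolist(),"rows>=",int(np.ceil(max(np.linalg.norm(d)/.05,np.degrees(np.linalg.norm(rv))/8.59))))
def st():
    p,R,o=pose();print("t",o["clock"],"p",p.round(4),"psi",np.degrees(np.arctan2(R[1,1],R[0,1])).round(2),"z",R[:,2].round(3),"q",o["joints"].round(2),"F",o["wrist_force"].round(1),"T",o["wrist_torque"].round(2),"w",round(o["grip_width"],4))
def place(k,r=.088): a=np.radians(TH0+72*k);return C+r*np.array([np.cos(a),np.sin(a)])
E
python3 - <<'E'
from h import *
c=bot.capture("top");st()
m=blobs(c,(0,0,175),(180,60,255),(240,195,270,217),20)
mm=m[1];pts=np.argwhere(mm)[:,::-1]
W=np.array([ray(c,u,v,.147)[:2] for u,v in pts]);w=W.mean(0);ev=np.linalg.eigh(np.cov((W-w).T))[1][:,1]
print("bar c",w,"dir",np.degrees(np.arctan2(ev[1],ev[0])))
print([place(k).round(4) for k in range(5)],[TH0+72*k for k in range(5)])
wr=bot.capture("wrist");cam=-wr["R"].T@wr["t"];p,R,o=pose();print("cam in tool",R.T@(cam-p))
goto((.47,-.19,.30),Rdown(-13))
E
```

```text
t 0.45 p [ 0.2191 -0.6119  0.2109] psi -70.3 z [-0.  0. -1.] q [ 1.2   0.61 -0.01  1.42  0.01  1.1  -0.04] F [-0.2 -0.6  1.1] T [-0.04 -0.03 -0.01] w 0.0856
bar c [0.54794214 0.18140682] dir 55.387872738259915
[array([0.5116, 0.2621]), array([0.4612, 0.1718]), array([0.5316, 0.096 ]), array([0.6255, 0.1395]), array([0.6131, 0.2422])] [114.88, 186.88, 258.88, 330.88, 402.88]
cam in tool [ 0.08074866  0.00074029 -0.16358556]
shift [0.7569, -0.6253, -0.178] turn [-0.0, -0.0, -0.3183] rows>= 10
```

```bash
python3 -m pendant '[[[0.757,-0.625,-0.178],[0,0,-0.318]],[[0.757,-0.625,-0.178],[0,0,-0.318]],[[0.757,-0.625,-0.178],[0,0,-0.318]],[[0.757,-0.625,-0.178],[0,0,-0.318]],[[0.757,-0.625,-0.178],[0,0,-0.318]],[[0.757,-0.625,-0.178],[0,0,-0.318]],[[0.757,-0.625,-0.178],[0,0,-0.318]],[[0.757,-0.625,-0.178],[0,0,-0.318]],[[0.757,-0.625,-0.178],[0,0,-0.318]],[[0.757,-0.625,-0.178],[0,0,-0.318]],[[0.757,-0.625,-0.178],[0,0,-0.318]],[[0.757,-0.625,-0.178],[0,0,-0.318]],[[0.757,-0.625,-0.178],[0,0,-0.318]]]' 50 40
python3 - <<'E'
from h import *
st()
c=bot.capture("wrist");cv2.imwrite("pics/w1.png",c["frame"][:,:,::-1]);np.savez("w1.npz",**c)
E
```

```text
clock: 1.8
ee_pos: [0.4692, -0.1917, 0.2997]
eef_rot: [-3.141, 0.001, 1.34]
wrist_force: [0.6, -0.1, -0.3]
grip_width: 0.0501
t 1.8 p [ 0.4692 -0.1917  0.2997] psi -13.2 z [-0.001 -0.001 -1.   ] q [ 0.62  0.33 -0.38  1.68  0.13  1.16 -0.03] F [ 0.6 -0.1 -0.3] T [-0.01  0.05 -0.01] w 0.0501
```

View pics/w1.png

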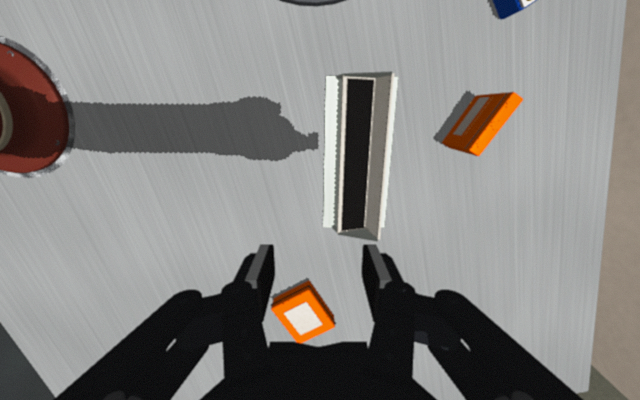

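Run:
```python
from h import *
c=dict(np.load("w1.npz"));f=c["frame"][:,:,::-1]
cv2.imwrite("pics/w1c.png",cv2.resize(f[60:250,300:420],None,fx=3.1,fy=3.1,interpolation=cv2.INTER_CUBIC))
g=f[:,:,1].astype(int)
for v in(90,130,150,170,210): print(v,g[v,316:400].tolist())
```

```text
90 [169, 165, 166, 168, 170, 169, 170, 169, 152, 167, 225, 240, 241, 239, 237, 236, 236, 239, 238, 241, 240, 195, 127, 110, 114, 116, 153, 204, 221, 216, 161, 73, 25, 20, 24, 25, 23, 27, 24, 22, 24, 23, 24, 22, 24, 24, 22, 20, 24, 21, 23, 27, 27, 21, 20, 22, 59, 137, 149, 126, 111, 109, 116, 112, 114, 113, 110, 111, 114, 113, 113, 112, 110, 119, 173, 211, 228, 237, 239, 238, 216, 179, 172, 174]
130 [180, 177, 173, 174, 178, 175, 173, 162, 154, 227, 243, 240, 238, 236, 237, 239, 239, 239, 239, 240, 218, 157, 119, 113, 123, 175, 214, 221, 195, 117, 39, 20, 20, 25, 26, 22, 27, 25, 24, 26, 24, 25, 26, 25, 24, 26, 24, 21, 23, 26, 25, 22, 20, 39, 105, 149, 140, 118, 113, 115, 115, 114, 111, 111, 114, 111, 111, 112, 113, 103, 128, 191, 223, 234, 237, 237, 232, 205, 175, 169, 170, 169, 170, 167]
150 [176, 173, 172, 171, 175, 178, 174, 170, 183, 226, 238, 238, 236, 237, 238, 239, 237, 240, 235, 189, 130, 115, 113, 120, 162, 213, 231, 225, 153, 54, 18, 20, 29, 20, 26, 22, 26, 27, 24, 23, 23, 23, 25, 27, 23, 24, 26, 24, 26, 24, 23, 17, 61, 144, 152, 130, 115, 113, 113, 114, 112, 116, 114, 111, 
[... 202 characters left out ...]
, 122, 109, 113, 142, 203, 229, 226, 161, 69, 21, 25, 27, 22, 29, 23, 23, 21, 25, 26, 26, 26, 24, 21, 23, 28, 25, 24, 25, 24, 20, 26, 84, 158, 151, 119, 113, 114, 114, 113, 113, 115, 114, 115, 115, 115, 112, 121, 172, 213, 229, 235, 239, 238, 206, 169, 172, 174, 170, 171, 170, 176, 172, 175, 178]
210 [182, 181, 177, 178, 180, 173, 151, 169, 213, 233, 231, 231, 229, 228, 229, 231, 233, 222, 170, 118, 103, 125, 181, 219, 228, 199, 122, 44, 19, 23, 27, 24, 27, 31, 26, 27, 22, 26, 26, 23, 24, 27, 24, 24, 28, 27, 23, 18, 73, 162, 157, 122, 113, 115, 115, 112, 113, 111, 110, 114, 112, 114, 110, 130, 195, 224, 232, 236, 236, 212, 179, 174, 180, 179, 177, 174, 173, 176, 179, 179, 179, 177, 178, 176]
```

View pics/w1c.png

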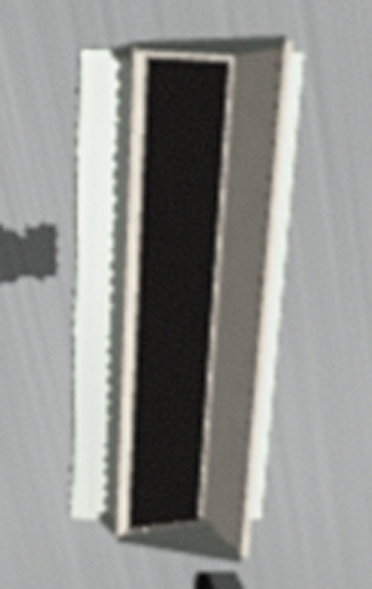

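Run:
```python
from h import *
c=dict(np.load("w1.npz"));t=bot.capture("top");
for z in(0,.004):
  F=[ray(c,u,v,z)[:2] for u,v in((325.5,90),(324.5,130),(324,170),(323.6,210))]
  B=[ray(c,u,v,z)[:2] for u,v in((396.6,90),(393.2,130),(389.2,170),(385.6,210))]
  L=[ray(c,u,v,.018)[:2] for u,v in((374.5,90),(371.8,130),(369,170),(366.5,210))]
  for n,P in(("F",F),("B",B),("L",L)):
    P=np.array(P);d=P[0]-P[-1];print(z,n,P.round(4).tolist(),np.degrees(np.arctan2(d[1],d[0])).round(2))
  a=np.radians(77-0.8);
  E=[ray(c,u,v,z)[:2] for u,v in((326.5,75.5),(324,227),(397,77.5),(384,226))];print("ends",np.round(E,4).tolist())
# top plate corners
for z in(0,.004):print([ray(t,195+u/3.5,150+v/3.5,z)[:2].round(4).tolist() for u,v in((488,250),(733,303),(509,144),(752,198))])
```

```text
0 F [[0.5056, -0.0879], [0.4907, -0.1466], [0.4752, -0.211], [0.4585, -0.2815]] 76.33
0 B [[0.6134, -0.1132], [0.5995, -0.1721], [0.5833, -0.2362], [0.5662, -0.3066]] 76.28
0 L [[0.5764, -0.1057], [0.5626, -0.1622], [0.5474, -0.2239], [0.5313, -0.2917]] 76.38
ends [[0.5116, -0.0681], [0.4519, -0.3138], [0.6165, -0.0956], [0.5586, -0.3367]]
0.004 F [[0.5054, -0.0882], [0.4906, -0.1464], [0.4753, -0.2101], [0.4587, -0.2801]] 76.33
0.004 B [[0.6123, -0.1132], [0.5985, -0.1716], [0.5825, -0.2352], [0.5655, -0.305]] 76.28
0.004 L [[0.5764, -0.1057], [0.5626, -0.1622], [0.5474, -0.2239], [0.5313, -0.2917]] 76.38
ends [[0.5114, -0.0685], [0.4522, -0.3121], [0.6154, -0.0958], [0.558, -0.3348]]
[[0.5078, -0.0714], [0.4504, -0.3125], [0.6143, -0.0956], [0.5546, -0.3375]]
[[0.5075, -0.0712], [0.4502, -0.3115], [0.6136, -0.0953], [0.5541, -0.3365]]
```

```bash
cat >> h.py <<'E'
nh=np.array([np.cos(np.radians(166.3)),np.sin(np.radians(166.3)),0]);uh=np.array([np.cos(np.radians(76.3)),np.sin(np.radians(76.3)),0]);Zh=np.array([0,0,1.])
zb=np.cos(.35)*Zh-np.sin(.35)*nh; xb=np.cos(.35)*nh+np.sin(.35)*Zh
K0=np.array([.5509,-.2081,.018])
def rackpose(s,h,off=0.,sgn=-1):
    p=K0+(.009+off)*xb+h*zb+s*uh
    y=sgn*xb;z=-zb;return p,np.stack([np.cross(y,z),y,z],1)
E
python3 - <<'E'
from h import *
goto((*C,.200),Rdown(-34.6))
E
```

```text
shift [0.7654, -0.0168, 0.1987] turn [-0.0003, 0.0003, 0.1185] rows>= 8
```

```bash
python3 -m pendant '[[[0.765,-0.017,0.199],[0,0,0.119]],[[0.765,-0.017,0.199],[0,0,0.119]],[[0.765,-0.017,0.199],[0,0,0.119]],[[0.765,-0.017,0.199],[0,0,0.119]],[[0.765,-0.017,0.199],[0,0,0.119]],[[0.765,-0.017,0.199],[0,0,0.119]],[[0.765,-0.017,0.199],[0,0,0.119]],[[0.765,-0.017,0.199],[0,0,0.119]],[[0.765,-0.017,0.199],[0,0,0.119]],[[0.765,-0.017,0.199],[0,0,0.119]],[[0.765,-0.017,0.199],[0,0,0.119]]]' 50 40
python3 - <<'E'
from h import *
st();goto((*C,.118),Rdown(-34.6))
c=bot.capture("wrist");cv2.imwrite("pics/w2.png",c["frame"][:,:,::-1])
E
```

```text
clock: 3.0
ee_pos: [0.5488, 0.1816, 0.2004]
eef_rot: [3.141, 0.002, 0.965]
wrist_force: [-0.4, -0.2, -0.0]
grip_width: 0.0499
t 3.0 p [0.5488 0.1816 0.2004] psi -34.68 z [-0.    -0.002 -1.   ] q [-0.13  0.53 -0.36  1.65  0.22  1.   -1.17] F [-0.4 -0.2 -0. ] T [-0.03 -0.03 -0.01] w 0.0499
shift [0.0012, -0.0013, 0.1647] turn [0.0003, 0.0006, -0.0005] rows>= 2
```

View pics/w2.png

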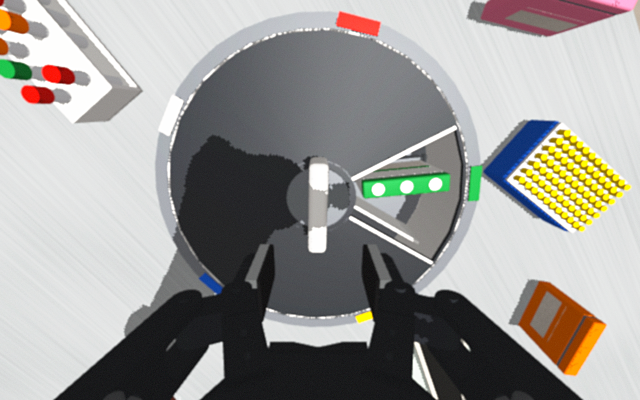

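```bash
python3 -m pendant '[[[0.001,-0.001,0.08],[0,0,0]],[[0.001,-0.001,0.165],[0,0,0]],[[0.001,-0.001,0.165],[0,0,0]],[[0.001,-0.001,0.165],[0,0,0]],[[0.001,-0.001,0.165],[0,0,0]]]' 50 40
python3 -m pendant '[[[0,0,0],[0,0,0]],[[0,0,0],[0,0,0]],[[0,0,0],[0,0,0]],[[0,0,0],[0,0,0]],[[0,0,0],[0,0,0]],[[0,0,0],[0,0,0]]]' 0 40
python3 - <<'E'
from h import *
st();goto((*C,.118),Rdown(258.88-360))
E
```

```text
clock: 3.55
ee_pos: [0.55, 0.185, 0.1206]
eef_rot: [3.139, -0.004, 0.967]
wrist_force: [0.3, -0.5, 0.6]
grip_width: 0.0502
clock: 4.15
ee_pos: [0.5506, 0.1845, 0.12]
eef_rot: [3.137, -0.003, 0.968]
wrist_force: [2.2, -2.6, 7.0]
grip_width: 0.0147
t 4.15 p [0.5506 0.1845 0.12  ] psi -34.52 z [ 0.006 -0.    -1.   ] q [-0.15  0.63 -0.33  1.74  0.27  0.82 -1.21] F [ 2.2 -2.6  7. ] T [-0.5  -0.45  0.05] w 0.0147
shift [-0.0059, -0.0009, 0.004] turn [0.0007, -0.0017, 0.37] rows>= 8
```

```bash
python3 -m pendant '[[[-0.006,-0.001,0],[0,0,0.03]],[[-0.006,-0.001,0],[0,0,0.07]],[[-0.006,-0.001,0],[0,0,0.11]],[[-0.006,-0.001,0],[0,0,0.15]],[[-0.006,-0.001,0],[0,0,0.19]],[[-0.006,-0.001,0],[0,0,0.23]],[[-0.006,-0.001,0],[0,0,0.27]],[[-0.006,-0.001,0],[0,0,0.31]],[[-0.006,-0.001,0],[0,0,0.34]],[[-0.006,-0.001,0],[0,0,0.36]],[[-0.006,-0.001,0],[0,0,0.37]],[[-0.006,-0.001,0],[0,0,0.37]],[[-0.006,-0.001,0],[0,0,0.37]]]'
python3 - <<'E'
from h import *
st();goto((*C,.118),Rdown(258.88-360))
E
```

```text
clock: 5.45
ee_pos: [0.5521, 0.1811, 0.12]
eef_rot: [-3.139, -0.012, -0.196]
wrist_force: [7.3, -2.9, 0.4]
grip_width: 0.0147
t 5.45 p [0.5521 0.1811 0.12  ] psi -101.23 z [ 0.013 -0.    -1.   ] q [-0.36  0.6   0.    1.75  0.    0.78 -2.13] F [ 7.3 -2.9  0.4] T [-0.77 -1.55 -0.1 ] w 0.0147
shift [-0.0073, -0.001, 0.004] turn [-0.0007, -0.0039, -0.0006] rows>= 1
```

```bash
python3 -m pendant '[[[0,0,0],[0,0,0]],[[0,0,0],[0,0,0]],[[0,0,0],[0,0,0]],[[0,0,-0.1],[0,0,0]],[[0,0,-0.2],[0,0,-0.04]],[[0,0,-0.2],[0,0,-0.08]],[[0,0,-0.2],[0,0,-0.12]],[[0,0,-0.2],[0,0,-0.16]],[[0,0,-0.2],[0,0,-0.2]],[[0,0,-0.2],[0,0,-0.25]],[[0,0,-0.2],[0,0,-0.3]]]' 50 40
python3 - <<'E'
from h import *
st();goto((*place(2),.16),Rdown(-11.1))
c=bot.capture("wrist");cv2.imwrite("pics/w3.png",c["frame"][:,:,::-1]);np.savez("w3.npz",**c)
t=bot.capture("top");cv2.imwrite("pics/t3.png",cv2.resize(t["frame"][150:270,195:320,::-1],None,fx=4,fy=4,interpolation=cv2.INTER_CUBIC));np.savez("t3.npz",**t)
E
```

```text
clock: 6.55
ee_pos: [0.545, 0.1834, 0.2177]
eef_rot: [-3.14, 0.001, 0.742]
wrist_force: [-0.3, 0.0, -0.5]
grip_width: 0.0495
t 6.55 p [0.545  0.1834 0.2177] psi -47.47 z [-0.002  0.    -1.   ] q [-0.2   0.5  -0.25  1.63  0.14  1.03 -1.32] F [-0.3  0.  -0.5] T [ 0.01  0.04 -0.01] w 0.0495
shift [-0.1378, 0.1109, 0.1155] turn [-0.0005, 0.0002, -0.2021] rows>= 5
```

View pics/w3.png

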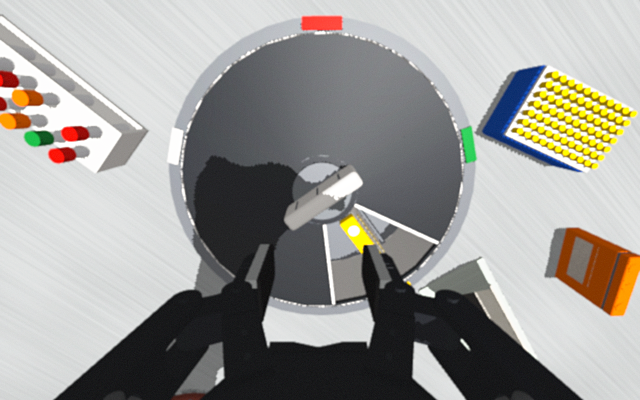

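View pics/t3.png

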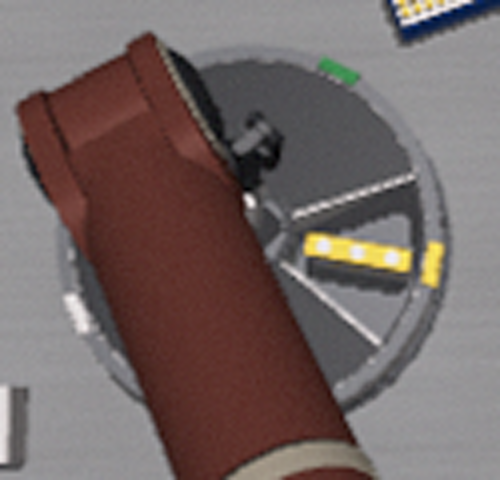

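```bash
cat >> h.py <<'E'
def packtop(c,lo,hi,roi,z,orig=None):
    b,m=blobs(c,lo,hi,roi,30);m=cv2.morphologyEx(m,cv2.MORPH_CLOSE,np.ones((3,3)))
    n,l,s,ce=cv2.connectedComponentsWithStats(m);i=1+np.argmax(s[1:,4])
    pts=np.argwhere(l==i)[:,::-1].astype(np.float32);(cx,cy),wh,a=cv2.minAreaRect(pts)
    box=cv2.boxPoints(((cx,cy),wh,a));W=np.array([ray(c,u,v,z)[:2] for u,v in pts])
    ev=np.linalg.eigh(np.cov((W-W.mean(0)).T))[1][:,1]
    return ray(c,cx,cy,z),W.mean(0),np.degrees(np.arctan2(ev[1],ev[0])),(cx,cy),wh
E
python3 - <<'E'
from h import *
t=dict(np.load("t3.npz"))
print(packtop(t,(20,100,90),(35,255,255),(265,200,299,225),.1),place(2))
E
```

```text
(array([0.53113688, 0.09644423, 0.1       ]), array([0.53116372, 0.09730505]), np.float64(77.65853573959956), (283.9807434082031, 212.59616088867188), (27.260143280029297, 6.275716304779053)) [0.53162792 0.09595216]
```

```bash
python3 -m pendant '[[[-0.138,0.111,0.115],[0,0,-0.204]],[[-0.138,0.111,0.115],[0,0,-0.204]],[[-0.138,0.111,0.115],[0,0,-0.204]],[[-0.138,0.111,0.115],[0,0,-0.204]],[[-0.138,0.111,0.115],[0,0,-0.204]],[[-0.138,0.111,0.115],[0,0,-0.204]],[[-0.138,0.111,0.115],[0,0,-0.204]]]' 42 40
python3 - <<'E'
from h import *
st();goto((.5313,.0963,.06),Rdown(-11.5))
E
```

```text
clock: 7.35
ee_pos: [0.5318, 0.0957, 0.1605]
eef_rot: [-3.141, 0.0, 1.373]
wrist_force: [0.8, 0.1, 0.2]
grip_width: 0.0423
t 7.35 p [0.5318 0.0957 0.1605] psi -11.31 z [-0.001  0.    -1.   ] q [ 0.05  0.53 -0.41  1.8   0.27  0.87 -0.68] F [0.8 0.1 0.2] T [ 0.02 -0.03  0.04] w 0.0423
shift [0.001, -0.001, 0.2009] turn [-0.0002, 0.0, 0.0011] rows>= 3
```

```bash
python3 -m pendant '[[[0.001,-0.001,0.05],[0,0,0.001]],[[0.001,-0.001,0.1],[0,0,0.001]],[[0.001,-0.001,0.15],[0,0,0.001]],[[0.001,-0.001,0.2],[0,0,0.001]],[[0.001,-0.001,0.2],[0,0,0.001]],[[0.001,-0.001,0.2],[0,0,0.001]]]' 42 40
python3 -m pendant '[[[0,0,0],[0,0,0]],[[0,0,0],[0,0,0]],[[0,0,0],[0,0,0]],[[0,0,0],[0,0,0]],[[0,0,0],[0,0,0]]]' 0 40
python3 - <<'E'
from h import *
st()
E
```

```text
clock: 7.95
ee_pos: [0.5317, 0.0964, 0.0608]
eef_rot: [-3.141, 0.0, 1.372]
wrist_force: [0.9, 0.9, 0.0]
grip_width: 0.0422
clock: 8.45
ee_pos: [0.5327, 0.0966, 0.0621]
eef_rot: [3.139, -0.001, 1.373]
wrist_force: [-1.1, -0.2, 6.5]
grip_width: 0.0174
t 8.45 p [0.5327 0.0966 0.0621] psi -11.36 z [ 0.003  0.001 -1.   ] q [-0.    0.67 -0.34  1.89  0.35  0.64 -0.75] F [-1.1 -0.2  6.5] T [ 0.03  0.18 -0.01] w 0.0174
```

```bash
python3 -m pendant '[[[0,0,-0.04],[0,0,0]],[[0,0,-0.1],[0,0,0]],[[0,0,-0.17],[0,0,0]],[[0,0,-0.25],[0,0,0]],[[0,0,-0.33],[0,0,0]],[[0,0,-0.36],[0,0,0]],[[0,0,-0.36],[0,0,0]],[[0,0,-0.36],[0,0,0]]]'
python3 - <<'E'
from h import *
st()
for f in("wrist","top"):
    c=bot.capture(f);cv2.imwrite(f"pics/{f}4.png",c["frame"][:,:,::-1])
goto(*rackpose(-.052,.052+.12,.006))
goto(*rackpose(-.052,.052+.01,.006))
E
```

```text
clock: 9.25
ee_pos: [0.5307, 0.0955, 0.2397]
eef_rot: [-3.14, 0.001, 1.372]
wrist_force: [-0.0, 0.7, -3.4]
grip_width: 0.0172
t 9.25 p [0.5307 0.0955 0.2397] psi -11.37 z [-0.002 -0.001 -1.   ] q [ 0.08  0.44 -0.44  1.69  0.21  1.05 -0.63] F [-0.   0.7 -3.4] T [ 0.06 -0.01 -0.01] w 0.0172
shift [-0.6944, 0.2457, 0.1082] turn [0.1102, 0.0029, 0.0128] rows>= 8
shift [-0.6909, 0.1711, 0.3151] turn [0.1102, 0.0029, 0.0128] rows>= 8
```

View pics/wrist4.png

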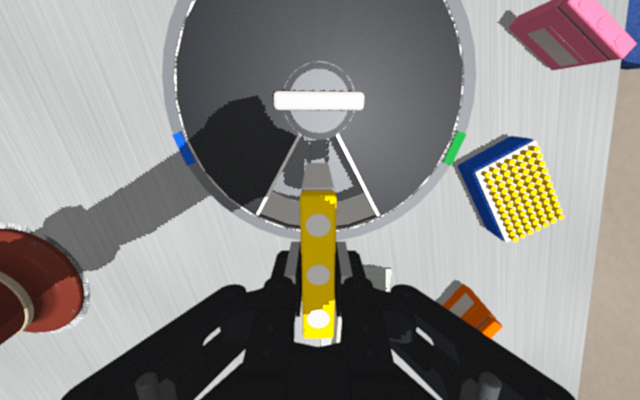

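```bash
python3 -m pendant '[[[-0.08,0.02,0.0],[0,0,0]],[[-0.17,0.05,0.0],[0,0,0]],[[-0.26,0.08,0.02],[0.03,0,0]],[[-0.35,0.12,0.04],[0.06,0.001,0.005]],[[-0.44,0.16,0.06],[0.09,0.002,0.01]],[[-0.53,0.19,0.08],[0.11,0.003,0.013]],[[-0.61,0.22,0.1],[0.11,0.003,0.013]],[[-0.67,0.24,0.108],[0.11,0.003,0.013]],[[-0.694,0.246,0.108],[0.11,0.003,0.013]],[[-0.694,0.246,0.108],[0.11,0.003,0.013]],[[-0.694,0.246,0.108],[0.11,0.003,0.013]],[[-0.694,0.246,0.108],[0.11,0.003,0.013]]]'
python3 - <<'E'
from h import *
st()
for f in("scene","top"):
    c=bot.capture(f);cv2.imwrite(f"pics/{f}5.png",c["frame"][:,:,::-1])
goto(*rackpose(-.052,.052+.12,.006))
goto(*rackpose(-.052,.052+.01,.006))
E
```

```text
clock: 10.55
ee_pos: [0.5847, -0.265, 0.1873]
eef_rot: [-2.796, -0.005, 1.335]
wrist_force: [0.6, 0.9, -1.2]
grip_width: 0.0171
t 10.55 p [ 0.5847 -0.265   0.1873] psi -13.4 z [-0.328  0.083 -0.941] q [ 0.52  0.84 -0.33  1.11  0.25  1.57 -0.03] F [ 0.6  0.9 -1.2] T [-0.11 -0.47 -0.01] w 0.0171
shift [-0.0076, -0.0011, 0.006] turn [0.0016, -0.0008, 0.0012] rows>= 1
shift [-0.0081, -0.0022, 0.226] turn [0.0016, -0.0008, 0.0012] rows>= 3
```

View pics/scene5.png

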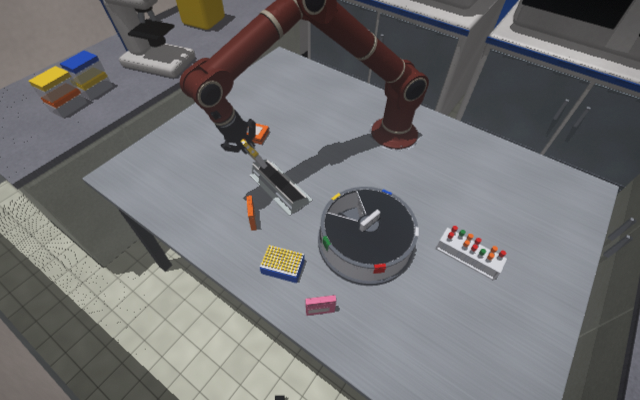

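Tilt is in the right sense. Descend to 10 mm above the ledge, then check.

```bash
python3 -m pendant '[[[-0.008,-0.002,0.06],[0.0015,-0.001,0.001]],[[-0.008,-0.002,0.12],[0.0015,-0.001,0.001]],[[-0.008,-0.002,0.17],[0.0015,-0.001,0.001]],[[-0.008,-0.002,0.21],[0.0015,-0.001,0.001]],[[-0.008,-0.002,0.226],[0.0015,-0.001,0.001]],[[-0.008,-0.002,0.226],[0.0015,-0.001,0.001]],[[-0.008,-0.002,0.226],[0.0015,-0.001,0.001]]]'
python3 - <<'E'
from h import *
st()
s=bot.capture("scene");cv2.imwrite("pics/s6.png",cv2.resize(s["frame"][110:230,205:335,::-1],None,fx=4.5,fy=4.5,interpolation=cv2.INTER_CUBIC))
goto(*rackpose(-.052,.052,.006))
E
```

```text
clock: 11.35
ee_pos: [0.5462, -0.2625, 0.0817]
eef_rot: [-2.794, 0.002, 1.33]
wrist_force: [0.3, 0.4, -1.3]
grip_width: 0.0171
t 11.35 p [ 0.5462 -0.2625  0.0817] psi -13.85 z [-0.331  0.08  -0.94 ] q [ 0.55  0.88 -0.32  1.35  0.28  1.3  -0.07] F [ 0.3  0.4 -1.3] T [-0.1  -0.51 -0.01] w 0.0171
shift [0.0042, -0.0024, 0.022] turn [0.0009, 0.0003, -0.0008] rows>= 1
```

View pics/s6.png

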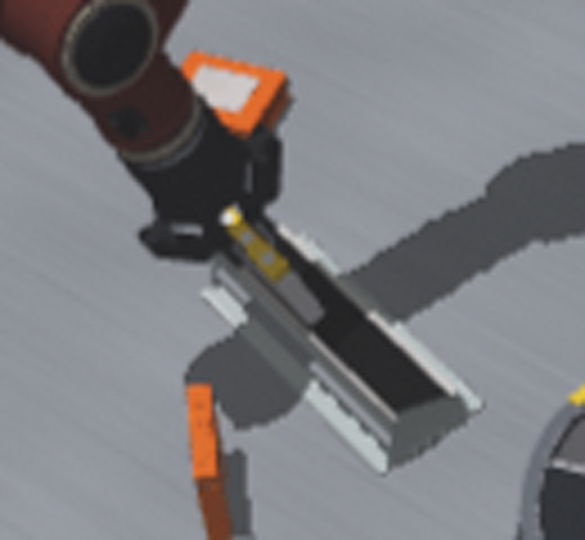

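```bash
python3 -m pendant '[[[0.004,-0.002,0.008],[0,0,0]],[[0.004,-0.002,0.016],[0,0,0]],[[0.004,-0.002,0.016],[0,0,0]],[[0.004,-0.002,0.016],[0,0,0]]]'
python3 -m pendant '[[[0,0,0.004],[0,0,0]],[[0,0,0.004],[0,0,0]],[[0,0,0.004],[0,0,0]]]'
python3 -m pendant '[[[0,0,0.004],[0,0,0]],[[0,0,0.004],[0,0,0]],[[0,0,0.004],[0,0,0]]]'
python3 - <<'E'
from h import *
st();goto(*rackpose(-.052,.052,.0))
E
```

```text
clock: 11.8
ee_pos: [0.5418, -0.2599, 0.0733]
eef_rot: [-2.791, 0.002, 1.329]
wrist_force: [0.0, 0.7, -1.8]
grip_width: 0.0173
clock: 12.1
ee_pos: [0.5417, -0.2601, 0.0722]
eef_rot: [-2.793, 0.002, 1.329]
wrist_force: [0.4, -0.6, 2.6]
grip_width: 0.0171
clock: 12.4
ee_pos: [0.5418, -0.2601, 0.0721]
eef_rot: [-2.794, 0.002, 1.329]
wrist_force: [1.7, -1.1, 8.9]
grip_width: 0.0174
t 12.4 p [ 0.5418 -0.2601  0.0721] psi -13.92 z [-0.331  0.079 -0.94 ] q [ 0.55  0.89 -0.32  1.37  0.28  1.28 -0.08] F [ 1.7 -1.1  8.9] T [-0.03  0.16  0.05] w 0.0174
shift [0.0013, 0.0126, 0.0001] turn [0.0009, 0.0004, -0.0011] rows>= 1
```

```bash
python3 -m pendant '[[[0,0.004,-0.002],[0,0,0]],[[0,0.008,-0.002],[0.001,0,0]],[[0,0.008,-0.002],[0.001,0,0]],[[0,0.008,-0.002],[0.001,0,0]]]'
python3 -m pendant '[[[0,0.004,0],[0,0,0]],[[0,0.004,0],[0,0,0]],[[0,0.004,0],[0,0,0]]]'
python3 -m pendant '[[[0,0.004,0],[0,0,0]],[[0,0.004,0],[0,0,0]],[[0,0.004,0],[0,0,0]]]'
python3 - <<'E'
from h import *
st();goto(*rackpose(-.052,.052,.0))
E
```

```text
clock: 12.8
ee_pos: [0.5429, -0.2603, 0.0718]
eef_rot: [-2.784, 0.002, 1.329]
wrist_force: [-2.9, 0.0, 11.7]
grip_width: 0.0167
clock: 13.1
ee_pos: [0.5434, -0.2605, 0.0717]
eef_rot: [-2.78, 0.003, 1.329]
wrist_force: [-3.1, 1.3, 13.4]
grip_width: 0.0174
clock: 13.4
ee_pos: [0.547, -0.2615, 0.0702]
eef_rot: [-2.785, 0.003, 1.329]
wrist_force: [-1.8, 0.2, 10.1]
grip_width: 0.017
t 13.4 p [ 0.547  -0.2615  0.0702] psi -13.91 z [-0.339  0.081 -0.937] q [ 0.54  0.9  -0.32  1.35  0.28  1.3  -0.08] F [-1.8  0.2 10.1] T [0.2  1.03 0.07] w 0.017
shift [0.0017, 0.0011, 0.0002] turn [-0.002, 0.0005, -0.0011] rows>= 1
```

```bash
python3 -m pendant '[[[0,0.004,-0.002],[0,0,0]],[[0,0.004,-0.002],[0,0,0]],[[0,0.004,-0.002],[0,0,0]]]'
python3 -m pendant '[[[0,0.004,0],[0,0,0]],[[0,0.004,0],[0,0,0]],[[0,0.004,0],[0,0,0]]]'
python3 - <<'E'
from h import *
st();goto(*rackpose(-.052,.052,.0))
s=bot.capture("scene");cv2.imwrite("pics/s7.png",cv2.resize(s["frame"][110:230,205:335,::-1],None,fx=4.5,fy=4.5,interpolation=cv2.INTER_CUBIC))
E
```

```text
clock: 13.7
ee_pos: [0.5477, -0.2617, 0.07]
eef_rot: [-2.781, 0.002, 1.329]
wrist_force: [-4.2, -0.3, 9.8]
grip_width: 0.0171
clock: 14.0
ee_pos: [0.5479, -0.2617, 0.07]
eef_rot: [-2.777, 0.003, 1.329]
wrist_force: [-6.1, 1.3, 12.5]
grip_width: 0.0168
t 14.0 p [ 0.5479 -0.2617  0.07  ] psi -13.91 z [-0.347  0.083 -0.934] q [ 0.54  0.91 -0.32  1.34  0.28  1.31 -0.07] F [-6.1  1.3 12.5] T [0.53 2.06 0.02] w 0.0168
shift [0.0016, -0.0007, 0.0004] turn [-0.0046, 0.0005, -0.0011] rows>= 1
```

View pics/s7.png

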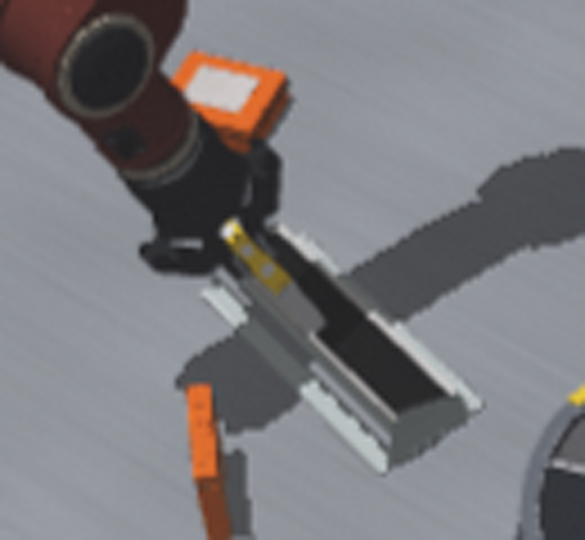

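```bash
python3 -m pendant '[[[0,0,0],[0,0,0]],[[0,0,0],[0,0,0]],[[0,0,0],[0,0,0]],[[0,0,0],[0,0,0]]]' 36 40
python3 - <<'E'
from h import *
st();goto(*rackpose(-.052,.052,.0))
s=bot.capture("scene");cv2.imwrite("pics/s8.png",cv2.resize(s["frame"][110:230,205:335,::-1],None,fx=4.5,fy=4.5,interpolation=cv2.INTER_CUBIC))
w=bot.capture("wrist");cv2.imwrite("pics/w8.png",w["frame"][:,:,::-1])
E
```

```text
clock: 14.45
ee_pos: [0.5523, -0.2623, 0.067]
eef_rot: [-2.788, 0.002, 1.329]
wrist_force: [-0.4, -0.4, -0.6]
grip_width: 0.0358
t 14.45 p [ 0.5523 -0.2623  0.067 ] psi -13.87 z [-0.337  0.081 -0.938] q [ 0.54  0.91 -0.32  1.33  0.28  1.3  -0.07] F [-0.4 -0.4 -0.6] T [-0.06 -0.36 -0.01] w 0.0358
shift [0.0007, -0.011, -0.0023] turn [-0.0011, 0.0002, -0.0009] rows>= 1
```

View pics/s8.png

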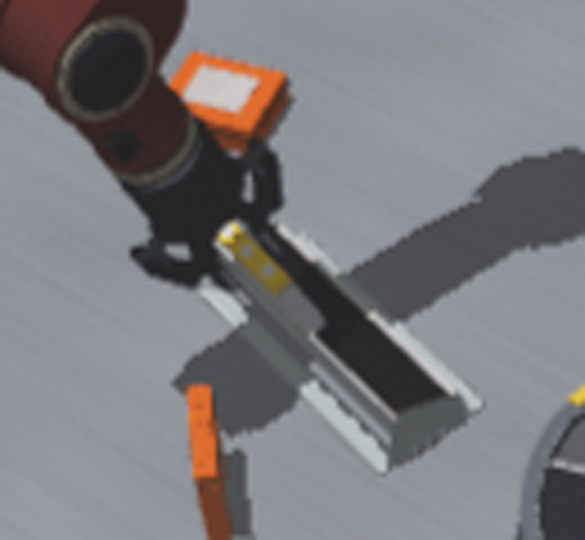

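View pics/w8.png

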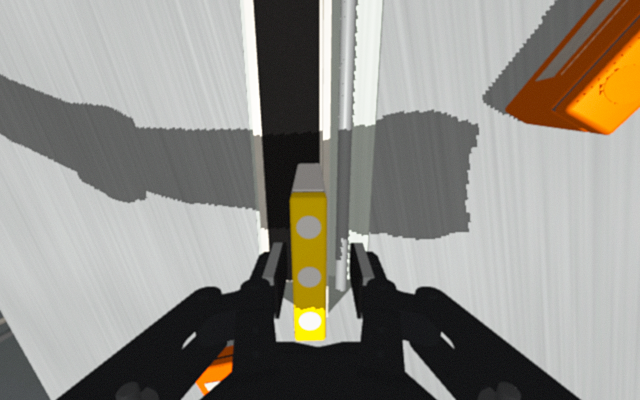

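```bash
python3 -m pendant '[[[0,-0.009,0],[0,0,0]],[[0,-0.009,-0.01],[0,0,0]],[[0,-0.009,-0.04],[0,0,0]],[[0,-0.009,-0.09],[0,0,0]],[[0,-0.009,-0.16],[0,0,0]],[[0,-0.009,-0.24],[0,0,0]],[[0,-0.009,-0.3],[0,0,0]],[[0,-0.009,-0.3],[0,0,0]]]' 40 40
python3 - <<'E'
from h import *
st()
goto((*C,.215),Rdown(-101.1))
s=bot.capture("scene");cv2.imwrite("pics/s9.png",cv2.resize(s["frame"][110:230,205:335,::-1],None,fx=4.5,fy=4.5,interpolation=cv2.INTER_CUBIC))
w=bot.capture("wrist");cv2.imwrite("pics/w9.png",w["frame"][:,:,::-1]);np.savez("w9.npz",**w)
E
```

```text
clock: 15.35
ee_pos: [0.6019, -0.2739, 0.2147]
eef_rot: [-2.799, 0.002, 1.329]
wrist_force: [0.1, 1.0, 0.3]
grip_width: 0.0398
t 15.35 p [ 0.6019 -0.2739  0.2147] psi -13.89 z [-0.326  0.079 -0.942] q [ 0.5   0.86 -0.33  0.99  0.25  1.67 -0.02] F [0.1 1.  0.3] T [-0.03 -0.31 -0.  ] w 0.0398
shift [0.8603, -0.3041, 0.106] turn [-0.0865, 0.0834, 0.4794] rows>= 11
```

View pics/s9.png

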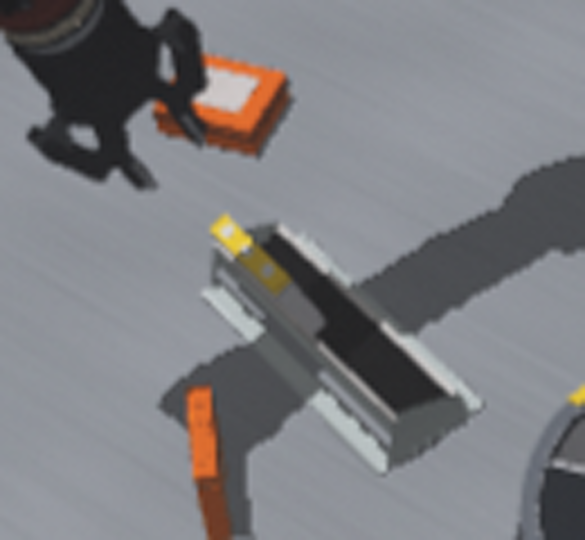

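View pics/w9.png

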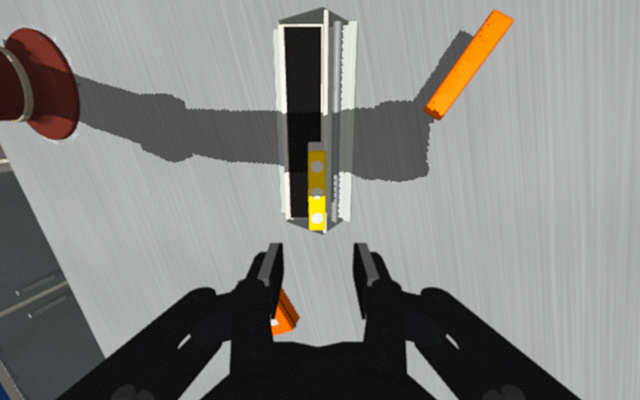

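Run:
```python
from h import *
goto((*C,.215),Rdown(78.88))
goto((.57,-.1,.24),Rdown(20))
```

```text
shift [0.8612, -0.3, 0.0982] turn [-0.0869, -0.0901, -0.5093] rows>= 11
shift [0.3231, -0.1511, -0.0086] turn [-0.109, -0.0325, -0.1861] rows>= 5
```

```bash
python3 -m pendant '[[[0.08,-0.03,-0.01],[0,0,0]],[[0.323,-0.151,-0.009],[-0.109,-0.033,-0.186]],[[0.323,-0.151,-0.009],[-0.109,-0.033,-0.186]],[[0.323,-0.151,-0.009],[-0.109,-0.033,-0.186]],[[0.861,-0.3,0.098],[-0.087,-0.09,-0.509]],[[0.861,-0.3,0.098],[-0.087,-0.09,-0.509]],[[0.861,-0.3,0.098],[-0.087,-0.09,-0.509]],[[0.861,-0.3,0.098],[-0.087,-0.09,-0.509]],[[0.861,-0.3,0.098],[-0.087,-0.09,-0.509]],[[0.861,-0.3,0.098],[-0.087,-0.09,-0.509]],[[0.861,-0.3,0.098],[-0.087,-0.09,-0.509]],[[0.861,-0.3,0.098],[-0.087,-0.09,-0.509]],[[0.861,-0.3,0.098],[-0.087,-0.09,-0.509]],[[0.861,-0.3,0.098],[-0.087,-0.09,-0.509]],[[0.861,-0.3,0.098],[-0.087,-0.09,-0.509]]]' 50 40
python3 - <<'E'
from h import *
st();goto((*C,.118),Rdown(78.88))
w=bot.capture("wrist");cv2.imwrite("pics/w10.png",w["frame"][:,:,::-1])
E
```

```text
clock: 16.95
ee_pos: [0.5482, 0.1814, 0.2143]
eef_rot: [-3.141, -0.002, 2.943]
wrist_force: [-0.0, -0.5, 0.7]
grip_width: 0.0496
t 16.95 p [0.5482 0.1814 0.2143] psi 78.64 z [-0.002  0.    -1.   ] q [ 0.13  0.61 -0.82  1.62  0.48  1.13  0.56] F [-0.  -0.5  0.7] T [-0.01  0.04  0.02] w 0.0496
shift [-0.0008, 0.0019, 0.1927] turn [-0.0001, -0.0007, -0.0013] rows>= 2
```

View pics/w10.png

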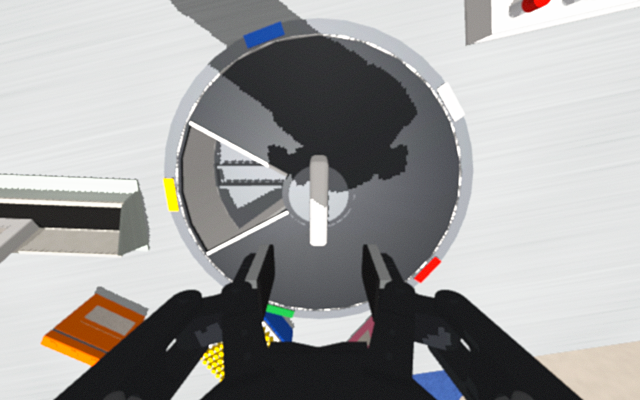

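Handle aligned; window open over the now empty yellow compartment. Descend and grip.

```bash
python3 -m pendant '[[[-0.001,0.002,0.09],[0,0,-0.001]],[[-0.001,0.002,0.17],[0,0,-0.001]],[[-0.001,0.002,0.193],[0,0,-0.001]],[[-0.001,0.002,0.193],[0,0,-0.001]],[[-0.001,0.002,0.193],[0,0,-0.001]]]' 50 40
python3 -m pendant '[[[0,0,0],[0,0,0]],[[0,0,0],[0,0,0]],[[0,0,0],[0,0,0]],[[0,0,0],[0,0,0]],[[0,0,0],[0,0,0]]]' 0 40
python3 - <<'E'
from h import *
st();goto((*C,.118),Rdown(6.88))
E
```

```text
clock: 17.5
ee_pos: [0.55, 0.1841, 0.12]
eef_rot: [3.139, 0.001, 2.949]
wrist_force: [0.0, -0.2, 0.9]
grip_width: 0.0505
clock: 18.0
ee_pos: [0.5495, 0.1816, 0.1201]
eef_rot: [-3.139, 0.001, 2.948]
wrist_force: [-1.3, -3.9, 5.7]
grip_width: 0.0143
t 18.0 p [0.5495 0.1816 0.1201] psi 78.91 z [ 0.    -0.002 -1.   ] q [ 0.09  0.72 -0.75  1.73  0.59  0.94  0.48] F [-1.3 -3.9  5.7] T [-0.75  0.33  0.02] w 0.0143
shift [0.002, 0.0011, 0.0042] turn [-0.0004, 0.0006, 0.4002] rows>= 9
```

```bash
python3 -m pendant '[[[0.001,0.001,0],[0,0,0.03]],[[0.001,0.001,0],[0,0,0.07]],[[0.001,0.001,0],[0,0,0.11]],[[0.001,0.001,0],[0,0,0.15]],[[0.001,0.001,0],[0,0,0.19]],[[0.001,0.001,0],[0,0,0.23]],[[0.001,0.001,0],[0,0,0.27]],[[0.001,0.001,0],[0,0,0.31]],[[0.001,0.001,0],[0,0,0.35]],[[0.001,0.001,0],[0,0,0.38]],[[0.001,0.001,0],[0,0,0.4]],[[0.001,0.001,0],[0,0,0.4]],[[0.001,0.001,0],[0,0,0.4]]]'
python3 - <<'E'
from h import *
st();goto((*C,.118),Rdown(6.88))
E
```

```text
clock: 19.3
ee_pos: [0.5487, 0.1809, 0.1201]
eef_rot: [-3.14, 0.004, 1.691]
wrist_force: [-1.7, -5.7, 6.6]
grip_width: 0.0148
t 19.3 p [0.5487 0.1809 0.1201] psi 6.87 z [-0.001 -0.004 -1.   ] q [-0.1   0.64 -0.41  1.74  0.32  0.84 -0.54] F [-1.7 -5.7  6.6] T [-1.1   0.45 -0.05] w 0.0148
shift [0.0029, 0.0001, 0.0041] turn [-0.0004, 0.0011, -0.0001] rows>= 1
```

```bash
python3 -m pendant '[[[0,0,0],[0,0,0]],[[0,0,0],[0,0,0]],[[0,0,0],[0,0,0]],[[0,0,-0.1],[0,0,0]],[[0,0,-0.2],[0,0,0]],[[0,0,-0.2],[0,0,-0.05]],[[0,0,-0.2],[0,0,-0.1]],[[0,0,-0.2],[0,0,-0.15]],[[0,0,-0.2],[0,0,-0.2]],[[0,0,-0.2],[0,0,-0.25]],[[0,0,-0.2],[0,0,-0.3]],[[0,0,-0.2],[0,0,-0.35]],[[0,0,-0.2],[0,0,-0.4]]]' 50 40
python3 - <<'E'
from h import *
st();goto((*place(1),.16),Rdown(96.88))
w=bot.capture("wrist");cv2.imwrite("pics/w11.png",w["frame"][:,:,::-1])
t=bot.capture("top");cv2.imwrite("pics/t11.png",cv2.resize(t["frame"][150:270,195:420,::-1],None,fx=3.5,fy=3.5,interpolation=cv2.INTER_CUBIC));np.savez("t11.npz",**t)
E
```

```text
clock: 20.6
ee_pos: [0.5486, 0.184, 0.2183]
eef_rot: [3.14, -0.002, 2.899]
wrist_force: [-0.6, 0.9, 0.1]
grip_width: 0.05
t 20.6 p [0.5486 0.184  0.2183] psi 76.12 z [-0.001  0.001 -1.   ] q [ 0.11  0.6  -0.78  1.61  0.45  1.12  0.55] F [-0.6  0.9  0.1] T [-0.01 -0.04  0.01] w 0.05
shift [0.1636, -0.0659, 0.1169] turn [0.0004, -0.0004, -0.1153] rows>= 3
```

View pics/w11.png

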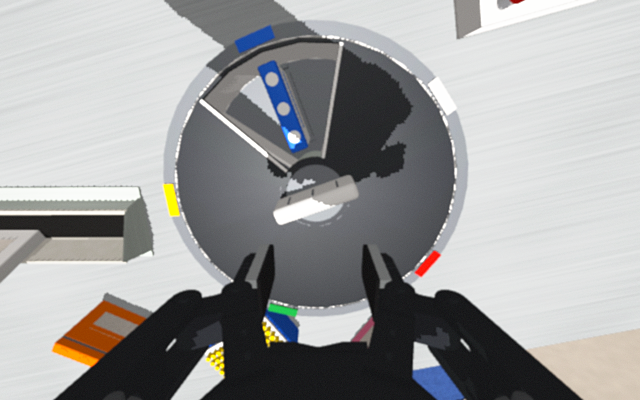

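View pics/t11.png

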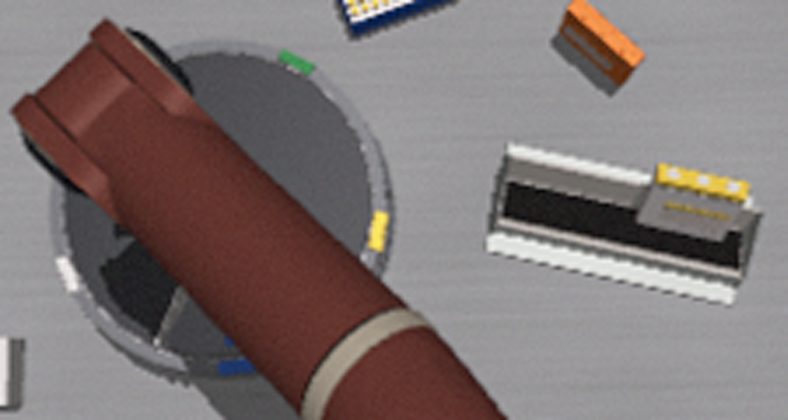

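Run:
```python
from h import *
w=bot.capture("wrist");t=dict(np.load("t11.npz"))
print(packtop(w,(105,120,60),(125,255,255),(255,58,310,155),.1),place(1))
e=K0+.009*xb+.09*zb-.052*uh
print(e,packtop(t,(20,100,90),(35,255,255),(375,190,415,210),e[2]))
```

```text
(array([0.4595245 , 0.17095146, 0.1       ]), array([0.45887499, 0.17137467]), np.float64(-172.9742785324775), (282.1551818847656, 106.637939453125), (93.7761459350586, 19.126619338989258)) [0.46123367 0.17175845]
[ 0.56035338 -0.26392726  0.10562962] (array([ 0.55725942, -0.2634208 ,  0.10562962]), array([ 0.55705946, -0.26365598]), np.float64(76.25779612022151), (395.08233642578125, 202.12939453125), (26.465518951416016, 5.857122898101807))
```

```bash
python3 -m pendant '[[[0.164,-0.066,0.117],[0,0,-0.115]],[[0.164,-0.066,0.117],[0,0,-0.115]],[[0.164,-0.066,0.117],[0,0,-0.115]],[[0.164,-0.066,0.117],[0,0,-0.115]],[[0.164,-0.066,0.117],[0,0,-0.115]],[[0.164,-0.066,0.117],[0,0,-0.115]]]' 42 40
python3 - <<'E'
from h import *
st();goto((.4607,.1715,.061),Rdown(96.9))
E
```

```text
clock: 21.35
ee_pos: [0.4635, 0.1729, 0.1611]
eef_rot: [3.139, 0.003, -3.033]
wrist_force: [-0.4, -0.3, 0.1]
grip_width: 0.0422
t 21.35 p [0.4635 0.1729 0.1611] psi 96.23 z [ 0.002  0.003 -1.   ] q [ 0.17  0.57 -0.86  1.91  0.54  0.91  0.72] F [-0.4 -0.3  0.1] T [ 0.04  0.01 -0.03] w 0.0422
shift [0.0063, -0.0026, 0.2002] turn [0.0009, 0.0008, -0.0037] rows>= 3
```

```bash
python3 -m pendant '[[[0.005,-0.002,0.04],[0,0,-0.003]],[[0.005,-0.002,0.09],[0,0,-0.003]],[[0.005,-0.002,0.14],[0,0,-0.003]],[[0.005,-0.002,0.19],[0,0,-0.003]],[[0.005,-0.002,0.2],[0,0,-0.003]],[[0.005,-0.002,0.2],[0,0,-0.003]],[[0.005,-0.002,0.2],[0,0,-0.003]]]' 42 40
python3 -m pendant '[[[0,0,0],[0,0,0]],[[0,0,0],[0,0,0]],[[0,0,0],[0,0,0]],[[0,0,0],[0,0,0]],[[0,0,0],[0,0,0]]]' 0 40
python3 - <<'E'
from h import *
st()
E
```

```text
clock: 22.05
ee_pos: [0.4599, 0.1716, 0.0611]
eef_rot: [3.14, 0.001, -3.021]
wrist_force: [0.3, 0.2, -0.1]
grip_width: 0.0421
clock: 22.55
ee_pos: [0.4595, 0.1713, 0.0612]
eef_rot: [3.14, 0.002, -3.02]
wrist_force: [-1.0, -0.7, 5.4]
grip_width: 0.0172
t 22.55 p [0.4595 0.1713 0.0612] psi 96.97 z [ 0.001  0.002 -1.   ] q [ 0.07  0.7  -0.72  2.02  0.73  0.69  0.57] F [-1.  -0.7  5.4] T [-0.06  0.02 -0.07] w 0.0172
```

```bash
python3 -m pendant '[[[0,0,-0.04],[0,0,0]],[[0,0,-0.1],[0,0,0]],[[0,0,-0.17],[0,0,0]],[[0,0,-0.25],[0,0,0]],[[0,0,-0.33],[0,0,0]],[[0,0,-0.37],[0,0,0]],[[0,0,-0.37],[0,0,0]],[[0,0,-0.37],[0,0,0]]]'
python3 - <<'E'
from h import *
st()
c=bot.capture("wrist");cv2.imwrite("pics/w12.png",c["frame"][:,:,::-1])
goto((.52,0.0,.25),Rdown(40))
goto((.565,-.155,.25),Rdown(-13.7))
goto(*rackpose(.052,.0515+.12,.006))
E
```

```text
clock: 23.35
ee_pos: [0.4581, 0.1696, 0.2441]
eef_rot: [-3.141, -0.002, -3.02]
wrist_force: [0.3, -0.1, -1.8]
grip_width: 0.017
t 23.35 p [0.4581 0.1696 0.2441] psi 96.95 z [-0.002 -0.001 -1.   ] q [ 0.25  0.47 -0.95  1.81  0.43  1.09  0.83] F [ 0.3 -0.1 -1.8] T [ 0.02 -0.    0.03] w 0.017
shift [-0.0824, -0.3514, -0.0134] turn [-0.0009, -0.0011, 0.3165] rows>= 7
shift [-0.1342, -0.67, -0.0134] turn [-0.0014, -0.0007, 0.6148] rows>= 13
shift [-0.2142, -0.7061, 0.1178] turn [0.0729, 0.1067, 0.6077] rows>= 14
```

View pics/w12.png

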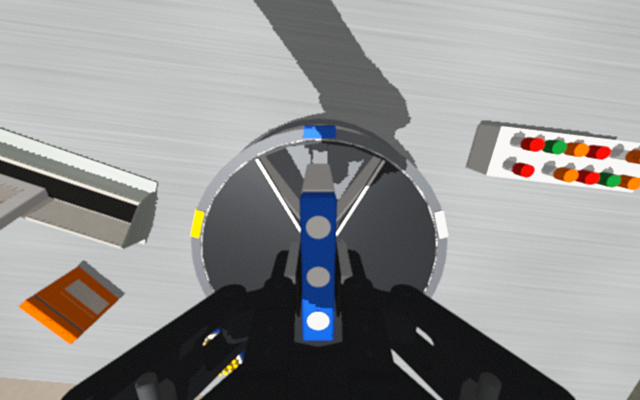

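```bash
python3 -m pendant '[[[-0.082,-0.351,-0.013],[0,0,0.316]],[[-0.082,-0.351,-0.013],[0,0,0.316]],[[-0.082,-0.351,-0.013],[0,0,0.316]],[[-0.082,-0.351,-0.013],[0,0,0.316]],[[-0.082,-0.351,-0.013],[0,0,0.316]],[[-0.082,-0.351,-0.013],[0,0,0.316]],[[-0.134,-0.67,-0.013],[0,0,0.615]],[[-0.134,-0.67,-0.013],[0,0,0.615]],[[-0.134,-0.67,-0.013],[0,0,0.615]],[[-0.134,-0.67,-0.013],[0,0,0.615]],[[-0.134,-0.67,-0.013],[0,0,0.615]],[[-0.134,-0.67,-0.013],[0,0,0.615]],[[-0.134,-0.67,-0.013],[0,0,0.615]],[[-0.134,-0.67,-0.013],[0,0,0.615]],[[-0.134,-0.67,-0.013],[0,0,0.615]],[[-0.134,-0.67,-0.013],[0,0,0.615]]]'
python3 - <<'E'
from h import *
st()
c=bot.capture("wrist");cv2.imwrite("pics/w13.png",c["frame"][:,:,::-1])
goto(*rackpose(.052,.0515+.12,.006))
E
```

```text
clock: 25.0
ee_pos: [0.5655, -0.1537, 0.2501]
eef_rot: [-3.138, -0.0, 1.333]
wrist_force: [0.8, -0.2, -1.0]
grip_width: 0.0172
t 25.0 p [ 0.5655 -0.1537  0.2501] psi -13.6 z [-0.003  0.001 -1.   ] q [ 0.47  0.5  -0.39  1.55  0.2   1.13 -0.2 ] F [ 0.8 -0.2 -1. ] T [ 0.03 -0.02  0.  ] w 0.0172
shift [-0.0086, 0.0868, 0.132] turn [0.1105, -0.0001, 0.0004] rows>= 3
```

View pics/w13.png

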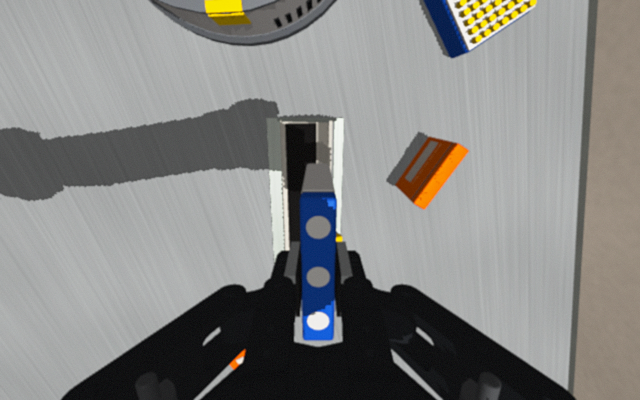

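```bash
python3 -m pendant '[[[-0.009,0.03,0.04],[0.04,0,0]],[[-0.009,0.087,0.09],[0.08,0,0]],[[-0.009,0.087,0.132],[0.1105,0,0]],[[-0.009,0.087,0.132],[0.1105,0,0]],[[-0.009,0.087,0.132],[0.1105,0,0]],[[-0.009,0.087,0.132],[0.1105,0,0]],[[-0.009,0.087,0.132],[0.1105,0,0]]]'
python3 - <<'E'
from h import *
st()
goto(*rackpose(.052,.0515+.01,.006))
E
```

```text
clock: 25.75
ee_pos: [0.6075, -0.1686, 0.1887]
eef_rot: [-2.799, -0.0, 1.331]
wrist_force: [-0.2, -0.3, -1.0]
grip_width: 0.0171
t 25.75 p [ 0.6075 -0.1686  0.1887] psi -13.71 z [-0.326  0.08  -0.942] q [ 0.39  0.82 -0.35  1.15  0.21  1.55 -0.17] F [-0.2 -0.3 -1. ] T [-0.05 -0.48  0.02] w 0.0171
shift [0.0004, -0.0005, 0.2289] turn [0.0024, -0.0001, -0.0] rows>= 3
```

```bash
python3 -m pendant '[[[0,0,0.06],[0.0024,0,0]],[[0,0,0.12],[0.0024,0,0]],[[0,0,0.17],[0.0024,0,0]],[[0,0,0.21],[0.0024,0,0]],[[0,0,0.229],[0.0024,0,0]],[[0,0,0.229],[0.0024,0,0]],[[0,0,0.229],[0.0024,0,0]]]'
python3 - <<'E'
from h import *
st()
s=bot.capture("scene");cv2.imwrite("pics/s14.png",cv2.resize(s["frame"][110:230,205:335,::-1],None,fx=4.5,fy=4.5,interpolation=cv2.INTER_CUBIC))
goto(*rackpose(.052,.0515,.006))
E
```

```text
clock: 26.45
ee_pos: [0.5704, -0.1595, 0.0792]
eef_rot: [-2.789, -0.001, 1.331]
wrist_force: [0.0, -0.7, -1.0]
grip_width: 0.0169
t 26.45 p [ 0.5704 -0.1595  0.0792] psi -13.72 z [-0.335  0.082 -0.939] q [ 0.41  0.87 -0.34  1.39  0.23  1.28 -0.21] F [ 0.  -0.7 -1. ] T [-0.07 -0.53 -0.07] w 0.0169
shift [0.0, -0.0023, 0.0173] turn [-0.0006, -0.0003, -0.0001] rows>= 1
```

View pics/s14.png

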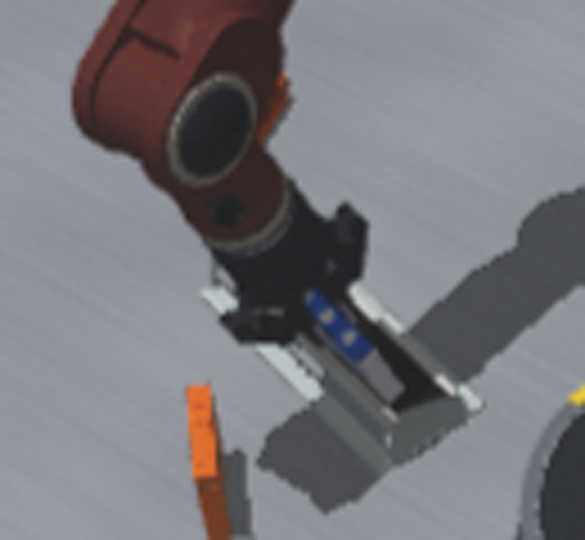

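```bash
python3 -m pendant '[[[0,0.002,0.008],[0,0,0]],[[0,0.006,0.013],[0,0,0]],[[0,0.008,0.013],[0,0,0]],[[0,0.008,0.013],[0,0,0]]]'
python3 - <<'E'
from h import *
st();goto(*rackpose(.052,.0515,.0))
E
```

```text
clock: 26.9
ee_pos: [0.5708, -0.1595, 0.0698]
eef_rot: [-2.786, -0.001, 1.331]
wrist_force: [-0.1, 0.1, -1.1]
grip_width: 0.017
t 26.9 p [ 0.5708 -0.1595  0.0698] psi -13.71 z [-0.338  0.083 -0.937] q [ 0.41  0.89 -0.34  1.39  0.24  1.27 -0.21] F [-0.1  0.1 -1.1] T [-0.1  -0.52 -0.01] w 0.017
shift [0.0001, 0.0028, -0.0004] turn [-0.0019, -0.0002, -0.0] rows>= 1
```

```bash
python3 -m pendant '[[[0,0.002,0.002],[0,0,0]],[[0,0.002,0.002],[0,0,0]],[[0,0.002,0.002],[0,0,0]]]'
python3 -m pendant '[[[0,0.002,0.001],[0,0,0]],[[0,0.002,0.002],[0,0,0]],[[0,0.002,0.002],[0,0,0]]]'
python3 -m pendant '[[[0,0.002,0],[0,0,0]],[[0,0.004,0],[0,0,0]],[[0,0.004,0],[0,0,0]]]'
python3 - <<'E'
from h import *
st();goto(*rackpose(.052,.0515,.0))
E
```

```text
clock: 27.2
ee_pos: [0.571, -0.1595, 0.0695]
eef_rot: [-2.785, -0.001, 1.331]
wrist_force: [-0.5, 0.2, 5.5]
grip_width: 0.0169
clock: 27.5
ee_pos: [0.5713, -0.1596, 0.0694]
eef_rot: [-2.784, -0.0, 1.331]
wrist_force: [-1.2, 0.2, 9.4]
grip_width: 0.0171
clock: 27.8
ee_pos: [0.5718, -0.1597, 0.0693]
eef_rot: [-2.781, -0.0, 1.331]
wrist_force: [-2.8, -0.1, 13.2]
grip_width: 0.0171
t 27.8 p [ 0.5718 -0.1597  0.0693] psi -13.71 z [-0.343  0.084 -0.936] q [ 0.41  0.89 -0.33  1.38  0.24  1.28 -0.21] F [-2.8 -0.1 13.2] T [0.4  1.75 0.06] w 0.0171
shift [0.0, 0.0005, -0.0006] turn [-0.0035, -0.0001, -0.0] rows>= 1
```

```bash
python3 -m pendant '[[[0,0.002,-0.003],[0,0,0]],[[0,0.005,-0.003],[0,0,0]],[[0,0.006,-0.003],[0,0,0]],[[0,0.006,-0.003],[0,0,0]]]'
python3 -m pendant '[[[0,0.002,0],[0,0,0]],[[0,0.004,0],[0,0,0]],[[0,0.004,0],[0,0,0]]]'
python3 - <<'E'
from h import *
st();goto(*rackpose(.052,.0515,.0))
E
```

```text
clock: 28.2
ee_pos: [0.5723, -0.1598, 0.0692]
eef_rot: [-2.774, 0.0, 1.332]
wrist_force: [-7.9, 1.4, 12.2]
grip_width: 0.017
clock: 28.5
ee_pos: [0.5725, -0.1599, 0.0692]
eef_rot: [-2.769, 0.0, 1.332]
wrist_force: [-10.2, 2.6, 15.3]
grip_width: 0.0167
t 28.5 p [ 0.5725 -0.1599  0.0692] psi -13.68 z [-0.353  0.086 -0.932] q [ 0.4   0.9  -0.33  1.37  0.23  1.29 -0.2 ] F [-10.2   2.6  15.3] T [0.73 3.2  0.03] w 0.0167
shift [0.0001, -0.0008, -0.0003] turn [-0.0071, 0.0002, 0.0001] rows>= 1
```

```bash
python3 -m pendant '[[[0,-0.003,0],[0,0,0]],[[0,-0.006,0],[0,0,0]],[[0,-0.006,0],[0,0,0]],[[0,-0.006,0],[0,0,0]],[[0,-0.006,0],[0,0,0]]]' 36 40
python3 - <<'E'
from h import *
st();goto(*rackpose(.052,.0515,.0))
w=bot.capture("wrist");cv2.imwrite("pics/w15.png",w["frame"][:,:,::-1])
E
```

```text
clock: 29.0
ee_pos: [0.5761, -0.1609, 0.067]
eef_rot: [-2.786, -0.001, 1.331]
wrist_force: [-0.5, -0.1, -1.0]
grip_width: 0.0359
t 29.0 p [ 0.5761 -0.1609  0.067 ] psi -13.72 z [-0.338  0.083 -0.937] q [ 0.41  0.9  -0.33  1.37  0.24  1.27 -0.21] F [-0.5 -0.1 -1. ] T [-0.06 -0.35  0.01] w 0.0359
shift [0.0003, -0.0093, -0.0017] turn [-0.0018, -0.0002, -0.0001] rows>= 1
```

View pics/w15.png

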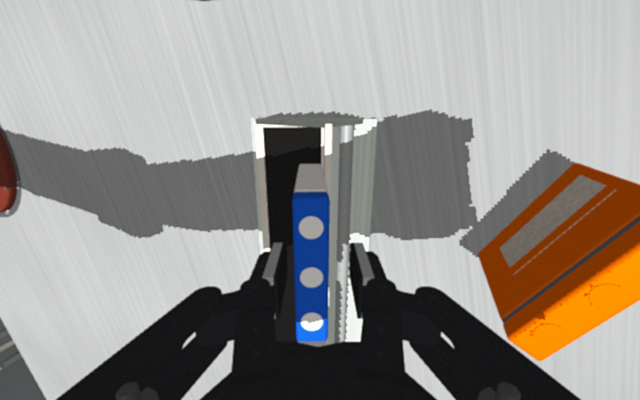

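```bash
python3 -m pendant '[[[0,-0.008,0],[0,0,0]],[[0,-0.008,-0.01],[0,0,0]],[[0,-0.008,-0.04],[0,0,0]],[[0,-0.008,-0.09],[0,0,0]],[[0,-0.008,-0.16],[0,0,0]],[[0,-0.008,-0.24],[0,0,0]],[[0,-0.008,-0.32],[0,0,0]],[[0,-0.008,-0.32],[0,0,0]]]' 40 40
python3 - <<'E'
from h import *
st()
goto((*C,.215),Rdown(6.88))
s=bot.capture("scene");cv2.imwrite("pics/s16.png",cv2.resize(s["frame"][110:230,205:335,::-1],None,fx=4.5,fy=4.5,interpolation=cv2.INTER_CUBIC))
w=bot.capture("wrist");cv2.imwrite("pics/w16.png",w["frame"][:,:,::-1]);np.savez("w16.npz",**w)
E
```

```text
clock: 29.85
ee_pos: [0.6305, -0.1734, 0.2248]
eef_rot: [-2.799, -0.002, 1.33]
wrist_force: [0.0, 0.5, -0.1]
grip_width: 0.0399
t 29.85 p [ 0.6305 -0.1734  0.2248] psi -13.73 z [-0.326  0.082 -0.942] q [ 0.37  0.84 -0.34  1.    0.2   1.67 -0.16] F [ 0.   0.5 -0.1] T [-0.06 -0.41 -0.01] w 0.0399
shift [0.6519, -0.3023, 0.13] turn [-0.1078, -0.0203, -0.1135] rows>= 8
```

View pics/s16.png

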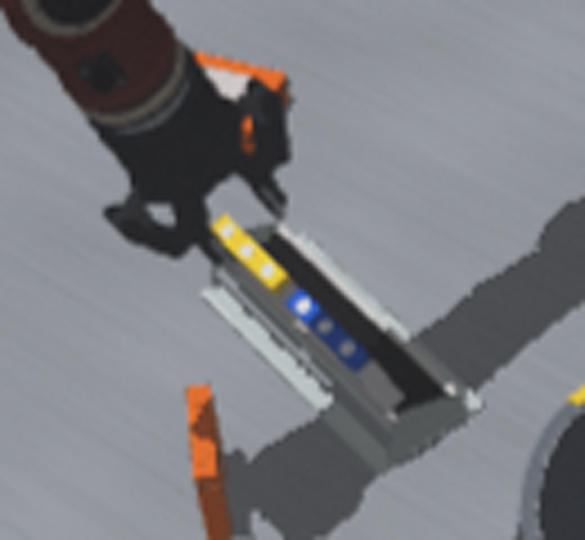

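View pics/w16.png

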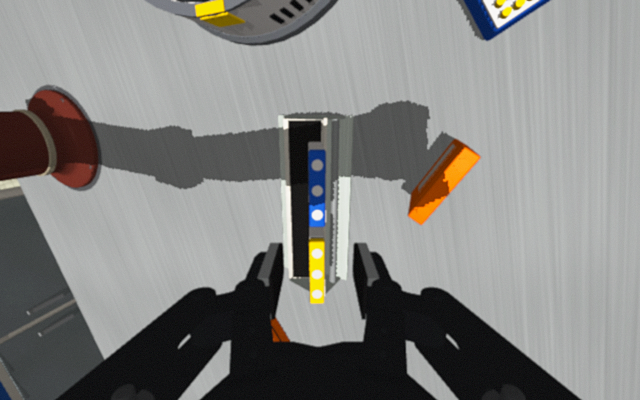

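```bash
python3 -m pendant '[[[0.08,-0.03,-0.01],[0,0,0]],[[0.652,-0.302,0.13],[-0.108,-0.02,-0.113]],[[0.652,-0.302,0.13],[-0.108,-0.02,-0.113]],[[0.652,-0.302,0.13],[-0.108,-0.02,-0.113]],[[0.652,-0.302,0.13],[-0.108,-0.02,-0.113]],[[0.652,-0.302,0.13],[-0.108,-0.02,-0.113]],[[0.652,-0.302,0.13],[-0.108,-0.02,-0.113]],[[0.652,-0.302,0.13],[-0.108,-0.02,-0.113]],[[0.652,-0.302,0.13],[-0.108,-0.02,-0.113]],[[0.652,-0.302,0.13],[-0.108,-0.02,-0.113]],[[0.652,-0.302,0.13],[-0.108,-0.02,-0.113]],[[0.652,-0.302,0.13],[-0.108,-0.02,-0.113]]]' 50 40
python3 - <<'E'
from h import *
st();goto((*C,.118),Rdown(6.88))
w=bot.capture("wrist");cv2.imwrite("pics/w17.png",w["frame"][:,:,::-1])
E
```

```text
clock: 31.15
ee_pos: [0.5447, 0.18, 0.2101]
eef_rot: [-3.129, -0.002, 1.686]
wrist_force: [-0.0, -0.5, -0.3]
grip_width: 0.0504
t 31.15 p [0.5447 0.18   0.2101] psi 6.63 z [-0.013  0.001 -1.   ] q [-0.05  0.54 -0.48  1.63  0.27  1.05 -0.5 ] F [-0.  -0.5 -0.3] T [-0.02 -0.07  0.03] w 0.0504
shift [0.0032, 0.0107, 0.184] turn [-0.0042, -0.0008, -0.0014] rows>= 2
```

View pics/w17.png

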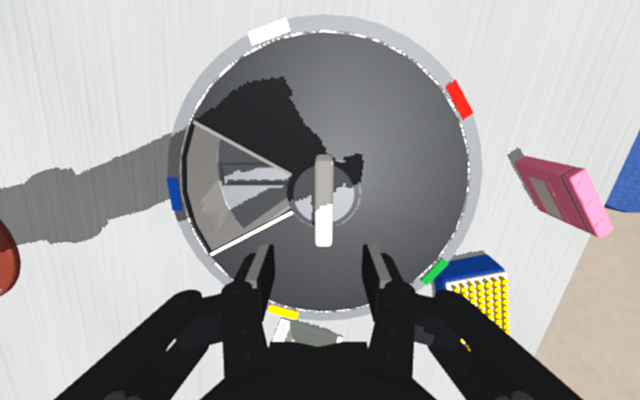

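```bash
python3 -m pendant '[[[0.002,0.01,0.05],[-0.004,-0.001,-0.001]],[[0.002,0.01,0.14],[-0.004,-0.001,-0.001]],[[0.002,0.01,0.182],[-0.004,-0.001,-0.001]],[[0.002,0.01,0.182],[-0.004,-0.001,-0.001]],[[0.002,0.01,0.182],[-0.004,-0.001,-0.001]]]' 50 40
python3 -m pendant '[[[0,0,0],[0,0,0]],[[0,0,0],[0,0,0]],[[0,0,0],[0,0,0]],[[0,0,0],[0,0,0]],[[0,0,0],[0,0,0]]]' 0 40
python3 - <<'E'
from h import *
st();goto((*C,.118),Rdown(-65.12))
E
```

```text
clock: 31.7
ee_pos: [0.5486, 0.1838, 0.12]
eef_rot: [3.141, -0.001, 1.692]
wrist_force: [0.8, -0.3, -0.2]
grip_width: 0.0501
clock: 32.2
ee_pos: [0.5484, 0.1845, 0.1213]
eef_rot: [3.139, -0.001, 1.693]
wrist_force: [-2.5, -1.3, 6.5]
grip_width: 0.0144
t 32.2 p [0.5484 0.1845 0.1213] psi 7.0 z [ 0.002  0.001 -1.   ] q [-0.09  0.64 -0.44  1.74  0.35  0.84 -0.56] F [-2.5 -1.3  6.5] T [-0.17  0.4  -0.05] w 0.0144
shift [-0.0044, -0.0002, 0.0065] turn [0.0005, -0.0007, 0.4007] rows>= 9
```

```bash
python3 -m pendant '[[[-0.004,0,0],[0,0,0.03]],[[-0.004,0,0],[0,0,0.07]],[[-0.004,0,0],[0,0,0.11]],[[-0.004,0,0],[0,0,0.15]],[[-0.004,0,0],[0,0,0.19]],[[-0.004,0,0],[0,0,0.23]],[[-0.004,0,0],[0,0,0.27]],[[-0.004,0,0],[0,0,0.31]],[[-0.004,0,0],[0,0,0.35]],[[-0.004,0,0],[0,0,0.38]],[[-0.004,0,0],[0,0,0.4]],[[-0.004,0,0],[0,0,0.4007]],[[-0.004,0,0],[0,0,0.4007]],[[-0.004,0,0],[0,0,0.4007]]]'
python3 - <<'E'
from h import *
st();goto((*C,.118),Rdown(-65.12))
E
```

```text
clock: 33.6
ee_pos: [0.5513, 0.1829, 0.1213]
eef_rot: [3.141, -0.008, 0.435]
wrist_force: [4.5, -0.3, 5.5]
grip_width: 0.0142
t 33.6 p [0.5513 0.1829 0.1213] psi -65.08 z [ 0.007  0.003 -1.   ] q [-0.31  0.61 -0.08  1.74  0.06  0.79 -1.55] F [ 4.5 -0.3  5.5] T [ 0.1  -1.18 -0.03] w 0.0142
shift [-0.0055, -0.0011, 0.0065] turn [0.0001, -0.0025, 0.0002] rows>= 1
```

```bash
python3 -m pendant '[[[0,0,0],[0,0,0]],[[0,0,0],[0,0,0]],[[0,0,0],[0,0,0]],[[0,0,-0.08],[0,0,0]],[[0,0,-0.16],[0,0,0]],[[0,0,-0.26],[0,0,0]],[[0,0,-0.34],[0,0,0]],[[0,0,-0.34],[0,0,0]]]' 50 40
python3 - <<'E'
from h import *
st();goto((.28,.52,.29),Rdown(0))
w=bot.capture("wrist");cv2.imwrite("pics/w18.png",w["frame"][:,:,::-1])
E
```

```text
clock: 34.4
ee_pos: [0.5504, 0.1834, 0.2956]
eef_rot: [3.142, -0.012, 0.435]
wrist_force: [0.8, 0.0, -0.4]
grip_width: 0.0502
t 34.4 p [0.5504 0.1834 0.2956] psi -65.08 z [ 0.011  0.005 -1.   ] q [-0.3   0.43 -0.09  1.51  0.04  1.19 -1.53] F [ 0.8  0.  -0.4] T [ 0.05 -0.01 -0.02] w 0.0502
shift [-0.207, -0.8384, 0.0087] turn [0.0021, -0.0033, -0.3616] rows>= 9
```

View pics/w18.png

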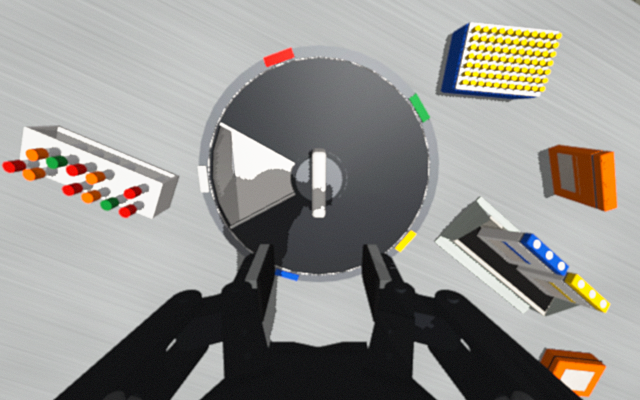

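Window is over the white mark's blank place (mark at 204,179; window edges at 220,123 and 232,228). Move clear and verify from the fixed cameras.

```bash
python3 -m pendant '[[[-0.207,-0.838,-0.02],[0,0,-0.36]],[[-0.207,-0.838,-0.02],[0,0,-0.36]],[[-0.207,-0.838,-0.02],[0,0,-0.36]],[[-0.207,-0.838,-0.02],[0,0,-0.36]],[[-0.207,-0.838,-0.02],[0,0,-0.36]],[[-0.207,-0.838,-0.02],[0,0,-0.36]],[[-0.207,-0.838,-0.02],[0,0,-0.36]],[[-0.207,-0.838,-0.02],[0,0,-0.36]],[[-0.207,-0.838,-0.02],[0,0,-0.36]],[[-0.207,-0.838,-0.02],[0,0,-0.36]],[[-0.207,-0.838,-0.02],[0,0,-0.36]],[[-0.207,-0.838,-0.02],[0,0,-0.36]]]' 50 40
python3 - <<'E'
from h import *
st()
t=bot.capture("top");s=bot.capture("scene")
cv2.imwrite("pics/t19.png",cv2.resize(t["frame"][110:280,195:420,::-1],None,fx=3.5,fy=3.5,interpolation=cv2.INTER_CUBIC))
cv2.imwrite("pics/s19.png",cv2.resize(s["frame"][110:300,205:435,::-1],None,fx=3.1,fy=3.1,interpolation=cv2.INTER_CUBIC))
mm=blobs(t,(0,0,175),(180,60,255),(240,195,275,222),20);print(mm[0])
n,l,ss,ce=cv2.connectedComponentsWithStats(mm[1]);i=1+np.argmax(ss[1:,4])
W=np.array([ray(t,u,v,.147)[:2] for v,u in np.argwhere(l==i)]);w=W.mean(0);ev=np.linalg.eigh(np.cov((W-w).T))[1][:,1]
print("bar",w,np.degrees(np.arctan2(ev[1],ev[0])),"want",TH0+90)
for n,sg,lo,hi in(("y",-1,(20,100,90),(35,255,255)),("b",1,(105,120,60),(125,255,255))):
    e=K0+.009*xb+.09*zb+sg*.052*uh
    roi=(340,180,420,215);P=packtop(t,lo,hi,roi,e[2]);print(n,e.round(4),P[0].round(4),P[2],P[3])
    ps=packtop(s,lo,hi,(245,150,295,205),e[2]);print("  scene",ps[0].round(4),ps[2],ps[3])
E
```

```text
clock: 35.65
ee_pos: [0.2791, 0.5168, 0.2982]
eef_rot: [-3.142, 0.003, 1.563]
wrist_force: [1.1, -0.1, 0.4]
grip_width: 0.0498
t 35.65 p [0.2791 0.5168 0.2982] psi -0.44 z [-0.    -0.003 -1.   ] q [-0.84  0.48 -0.44  1.46  0.21  1.25 -1.31] F [ 1.1 -0.1  0.4] T [ 0.01 -0.06  0.02] w 0.0498
[(array([255.2, 206.1]), np.int32(98)), (array([243.5, 215.8]), np.int32(98))]
bar [0.54816659 0.18229367] -155.68993028038554 want 204.88
y [ 0.5604 -0.2639  0.1056] [ 0.5573 -0.2634  0.1056] 76.25779612022151 (395.08233642578125, 202.12939453125)
  scene [ 0.5614 -0.2628  0.1056] 75.64024602615027 (260.2500305175781, 165.75001525878906)
b [ 0.585  -0.1629  0.1056] [ 0.5827 -0.1625  0.1056] 76.42595162308263 (363.61761474609375, 194.97059631347656)
  scene [ 0.5873 -0.1626  0.1056] 73.47989044082213 (277.25, 182.75)
```

View pics/t19.png

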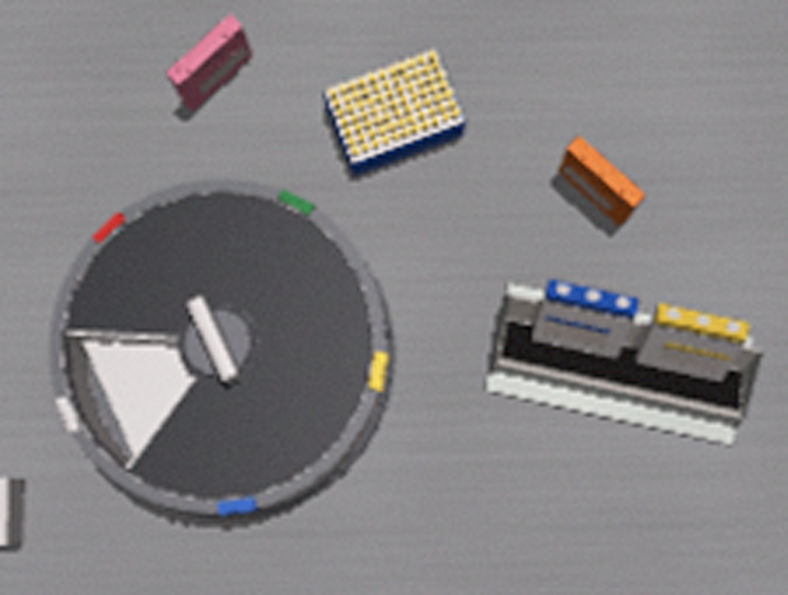

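View pics/s19.png

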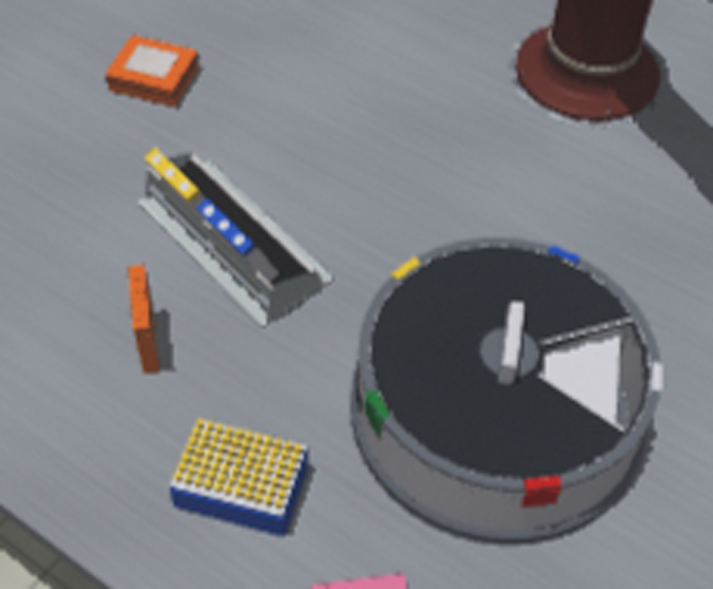

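```bash
python3 -c "
from workcell import bot
print(bot.sign_off())"
```

```text
the job is handed in; nothing more can be done
None
```

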